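# Fit a twist-in hanger peg to the tool rack and hang the spanner on it

## Robot

A 6-joint arm with a two-finger parallel gripper is mounted at the origin on a cart in front of the work surface, level with it; the furniture and walls round the work are solid. World frame = base frame: x ahead of the robot, y to its left, z up, the work surface at z = 0. Lengths are in mm, angles in rad, forces in N, time in s.
With the tool pointing down it reaches from about 275 to 1000 mm from the base axis. Payload 8.4 kg.
Tool frame: the origin (TCP) lies midway between the tips of the shut fingers; the grasp point (between the pads) lies 19 mm behind it; z points along the fingers, x is the direction in which the jaws open and shut, and the axes are right-handed (so a half turn about z gives the same grasp; the last joint's range is limited). The gripper opens to 85 mm and grips with 20 to 120 N. Pads are 22 mm wide; open, the fingers measure 114 mm over their backs; the gripper's body (76 mm by 85 mm) begins 54 mm behind the grasp point. The pads swing forward as they close: fully open they stand 13 mm farther back than shut.
Start: joints at [1.197, 0.353, 1.633, -0, 1.155, -0.002], TCP at [227.057, 582.3, 199.581] pointing down, gripper open.
Joint ranges: [-2.63, 2.63], [-0.92, 2.1], [0.06, 2.66], [-1.3, 4.44], [0, 2.69], [-3.02, 3.02]. Speed limits (rad/s): [2.22, 2.22, 2.79, 3.14, 3.14, 3.14].

## Interface

Orientations are given as [roll, pitch, yaw] about the fixed x, y, z axes, in that order (R = Rz(yaw) Ry(pitch) Rx(roll)).
In Python, from rig import sense, grab_frame, camera_model, job gives the robot as it stands.
- The arm moves only by the tool arm_command, never from a script. Its argument "plan" is a list of rows, each an object with "translation": the shift along the tool's x, y, z in cm, a list of three; "twist": the turn about the tool's z in rad; "gripper": the opening, from 0 (shut) to 1 (fully open). A call has exactly 5 rows; each row is the pose to reach, as a shift and turn from the pose measured when the call began, along the tool's axes at that moment; what a row does not reach only later rows make up. A row lasts 1/12 s, in which the tool goes at most 41.7 mm and 7.16 degrees, less where a joint would pass 70% of its speed; a pose out of reach is approached as far as the arm can. A call with a gripper value outside its range is refused whole. The fingers move at their own pace and stop on an object; "squeeze" is the grip in N (left out, the last holds). Time passes only in rows, so rows that repeat a pose let the fingers close, or fill a call up. It gives the time, the measured TCP pose, the force and the opening at its end, in the units of the state.
- sense(): the state, without advancing time (a new reading comes with each control period).
- grab_frame(name): name is "side" or "top" or "wrist"; returns the picture (480x640x3 uint8, blue, green, red); there is no depth.
- camera_model(name): a dict with "fx", "fy", "cx", "cy" (pixels), "pose" (4x4, takes a point from camera to world coordinates). Camera axes: x right, y down, z forward; pixel columns grow to the right and rows downward; lengths in mm; the calibration is good to about 2 mm. A picture is of the moment at which its call begins: read the wrist's pose just before it. camera_model takes no time and is no camera call; for the wrist camera it gives the pose at the moment of the call.
- job.sign_off(): hands the job in, once; it reports no verdict.
The state is a dict: "clock": time; "qpos": joint angles; "qvel": joint speeds; "joint_efforts": joint torques, N m; "eef_pos": TCP position; "tcp_rot": TCP orientation; "contact_force": force on the tool from outside, world axes, zero at the start; "wrist_torque": the same for the moment, N m; "opening": opening from 0.0 (shut) to 1.0 (fully open).
Only numpy, scipy, OpenCV 4.12 (cv2) and the standard library are available. Lean on these libraries where they do the work, as an engineer would, in place of code of your own. Each camera call takes 0.05 s, during which the arm holds its last target.

## Task

Put the loose orange hanger peg into the free part of the rail on the sloping tool rack: its steel T-head goes in through the slot until the flange sits on the rail, then a quarter turn so that the head lies square across under the rail's lips and cannot come out. Then hang the loose spanner on that peg by its ring, ring down on the flange and jaw end pointing down the slope, like the one already hanging there. Leave that one, its peg, the pipe fitting and the bit tube as they are.

Things in the scene. Friction and masses are not known exactly. Their poses are not given: they have to be found in the camera images.
- rail: Bright metal channel, 280 x 42 mm, along the top of the rack. Origin: middle of its slot, level with the lips' outer face. x up the slope, y along the slot, z out of the slot (35 deg from vertical, leaning to the robot). Slot 23 mm wide in x, open along all its length; lips 5 mm thick; inside 37 mm wide in x, floor at z = -16 mm. Fixed.
- rack: Blue sheet-metal tool rack, 280 mm wide, sloping 35 deg up away from the robot; fixed. Origin: on the bench under its middle; x away from the robot, z up. In the RAIL's frame its panel lies at z = -18.5 mm, x -165 to 35 mm; a rubber-faced bar for the shanks to rest on, x -96 to -80 mm, has its top at z = 5 mm.
- peg: Loose hanger peg, 69 mm, about 100 g, upright on its steel T-head. Origin: centre of the head's underside; z to the tip, x along the head. Head, round ends: 34 (x) by 19 (y), z 0-8 mm; neck dia 14, z 8-15; orange flange dia 36, z 15-19; orange stem 16 (x) by 12 (y), z 19-69, flat sides to +y and -y (grip these), end tapered 8 mm. Same after half a turn.
- peg_seat (a point): On the loose peg's axis at the underside of its flange, 15 mm above its origin; axes as the peg's. Seated, this lies at rail z = 0. To enter the slot the peg's x must lie along the rail's y; then the head turns freely either way. Turned across, the peg has 2 mm of play along z and can still slide along the slot.
- spanner: Loose steel spanner, 165 mm, about 160 g, flat on the bench. Origin: centre of its ring, at the underside; z up, shank and jaw to -x. Ring bore 24.5 mm, outside 37, z 0 to 11 mm. Shank x -34 to -98 mm, 15 to 17 mm wide in y, z 2 to 9 mm. Jaw head x -98 to -146 mm, 47 mm wide. Centre of mass near x = -64 mm. Both faces alike.
- ring (a point): Centre of the loose spanner's ring, half way up its thickness (5.5 mm above its underside); axes as the spanner's.
- jaw (a point): Middle of the loose spanner's open jaw, 128 mm from the ring's centre; axes as the spanner's.
- hung_peg (a joint): Place of the other hanger peg, already locked in the rail: metres along the rail's y from the rail's origin, -0.07 to 0.07. Shaped like the loose peg and seated; a spanner like the loose one hangs on it by its ring, straight down the slope, reaching 24 mm to either side. About 25 N would shove it along.
- hung_spanner (a joint): Swing of the hanging spanner about its peg, rad; 0 when it hangs straight down the slope.
- hung_ring (a point): Centre of the underside of the hanging spanner's ring.
- fitting: Cast metal twin-elbow pipe fitting, 106 x 145 x 39 mm, loose at the back right of the bench; leave it. Origin: centre of its underside.
- bit_tube: Tube of driver bits with black caps, 33 x 78 x 33 mm, loose near the right edge of the bench; leave it. Origin: centre of its underside.
Not all that is in view belongs to the job. Leave any turquoise look-alike of the peg alone.

How it is judged (in metres and radians):
On the way:
1. the loose peg sits in the rail with its head turned across the slot under the lips (x of peg in the frame of rail between -0.007 and 0.007 m and y of peg in the frame of rail between -0.13 and 0.13 m and z of peg in the frame of rail between -0.02 and -0.0105 m and angle between the x axis of peg and the x axis of rail, either way round below 0.44 rad and angle between the z axis of peg and the z axis of rail, either way round below 0.17 rad), for 0.2 s.
At the end, for the whole second after the job is handed in: Peg seated in the rail within 7 mm of the slot's middle line, head within 25 degrees of square across it, stem within 10 degrees of the rail's z; spanner ring round that peg's stem, within 11 mm of resting on its flange, jaw at least 80 mm down the slope from the rail; both at rest (all of step 1 and x of ring in the frame of peg between -0.009 and 0.009 m and y of ring in the frame of peg between -0.009 and 0.009 m and z of ring in the frame of peg between 0.018 and 0.036 m and x of jaw in the frame of rail below -0.08 m and linear speed of each of spanner, peg below 0.02 m/s and angular speed of spanner below 0.2 rad/s); the robot touches nothing.
It fails at once if the spanner that already hangs there is swung aside or its peg shoved along (value of joint hung_spanner above 0.3 rad or value of joint hung_spanner below -0.3 rad or distance of hung_ring from where it was at the start of the episode above 0.015 m).
It fails at once if the pipe fitting or the bit tube is pushed away (distance of any of fitting, bit_tube from where it was at the start of the episode above 0.025 m).
It also fails if it takes over 59 s, if anything falls off the work surface, if the arm or the gripper's body presses on something with over 40 N, if the wrist force passes 120 N, or if a joint passes its speed limit or range.

## Working session

There is one attempt and no reset: what is moved stays moved. The work goes in short steps, Python scripts to look and compute and a tool call to move; the robot and the scene stay as the last step left them, time stands still between calls to the robot, and variables do not carry over. Pictures are saved under pics/ and viewed, and the job is handed in when it is done.

Besides the shell and the picture viewer there is one more tool, called after "Request:" as name(argument=value, ...) on one line, values as JSON. arm_command: Moves the arm, as the interface text tells. Its arguments: {"type":"object","properties":{"plan":{"type":"array","items":{"type":"object","properties":{"translation":{"type":"array","items":{"type":"number"}},"twist":{"type":"number"},"gripper":{"type":"number"}}}},"squeeze":{"type":"number"}},"required":["plan"]}

```bash
ls; mkdir -p pics; python3 - <<'E'
from rig import sense, grab_frame, camera_model, job
import cv2
print(sense())
for n in ["side","top","wrist"]:
    m=camera_model(n); print(n,m)
    cv2.imwrite(f"pics/{n}0.png",grab_frame(n))
E
```

```text
pics
{'clock': 0.0, 'qpos': array([ 1.19658685e+00,  3.53659083e-01,  1.63414198e+00,  2.58631664e-05,
        1.15518843e+00, -2.41859936e-03]), 'qvel': array([-1.24562319e-03, -9.12865384e-05, -5.97621496e-04, -3.58639685e-05,
        8.11115517e-04, -2.86083421e-04]), 'joint_efforts': array([-3.14116907e-03, -6.05254555e+01, -3.42043626e+01, -3.88328253e-04,
        9.87692998e-03,  6.63582938e-06]), 'eef_pos': array([226.86465044, 581.81215521, 198.85152242]), 'tcp_rot': array([-3.14156563e+00,  1.39678042e-03,  1.19899501e+00]), 'contact_force': array([-0.04146654, -0.25764369,  0.00666321]), 'wrist_torque': array([ 0.01955513, -0.04583607,  0.0564685 ]), 'opening': 1.0002619697406492}
side {'fx': 563.3978375095966, 'fy': 563.3978375095966, 'cx': 328.6040972230662, 'cy': 242.60654751229077, 'pose': array([[ 9.96774588e-01,  6.27621990e-02, -5.00132621e-02,
         6.07438316e+02],
       [ 7.79748463e-02, -6.10006913e-01,  7.88550245e-01,
        -9.32687727e+02],
       [ 1.89827117e-02, -7.89906623e-01, -6.12933263e-01,
         6.94092534e+02],
       [ 0.00000000e+00,  0.00
[... 271 characters left out ...]
59397e-01, -2.89203591e-03,  8.53461454e-03,
        -1.41001626e+02],
       [-7.93654297e-03, -1.65914962e-01, -9.86108126e-01,
         1.18301142e+03],
       [ 0.00000000e+00,  0.00000000e+00,  0.00000000e+00,
         1.00000000e+00]])}
wrist {'fx': 359.8103479629552, 'fy': 359.8103479629552, 'cx': 318.2740784717024, 'cy': 239.93974916549004, 'pose': array([[ 3.63369146e-01,  8.85510069e-01,  2.89542368e-01,
         1.51725363e+02],
       [ 9.31643660e-01, -3.44801089e-01, -1.14683474e-01,
         6.10783610e+02],
       [-1.71884739e-03,  3.11422747e-01, -9.50269919e-01,
         3.73473325e+02],
       [ 0.00000000e+00,  0.00000000e+00,  0.00000000e+00,
         1.00000000e+00]])}
```

View pics/side0.png

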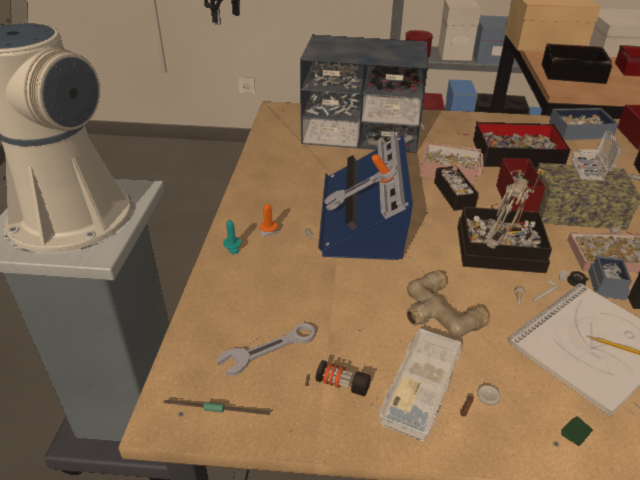

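View pics/top0.png

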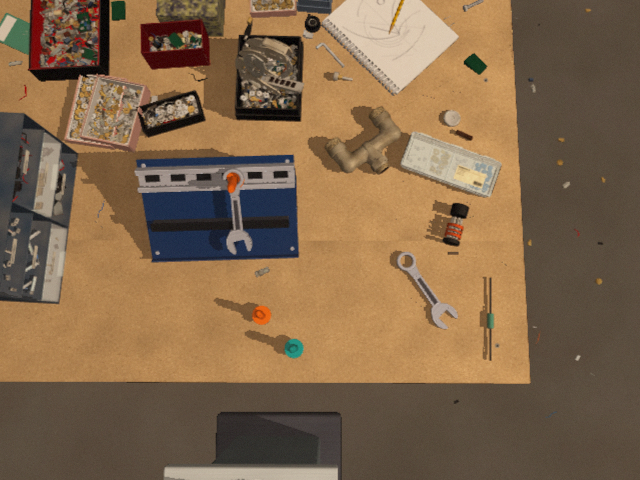

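View pics/wrist0.png

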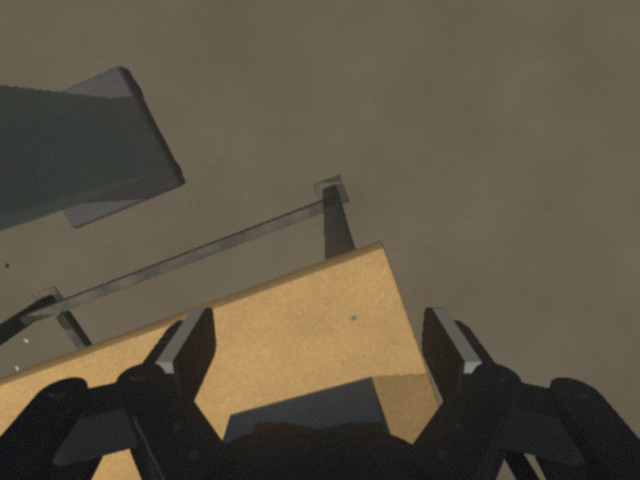

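Candidates for the peg: an orange peg at top (261,315)/side (268,219), a turquoise look‑alike at top (293,348)/side (232,237), and the orange stem of the hung peg at top (232,182)/side (383,168). I choose the first one and will check it in a close crop. For the spanner, the loose one is at top (425,290) and the hung one at (237,220).

```bash
python3 - <<'E'
import cv2,numpy as np
t=cv2.imread("pics/top0.png"); s=cv2.imread("pics/side0.png")
def crop(im,x,y,w,h,k,n): cv2.imwrite(f"pics/{n}.png",cv2.resize(im[y:y+h,x:x+w],None,fx=k,fy=k,interpolation=cv2.INTER_CUBIC))
crop(t,125,145,190,125,4,"c_rack"); 
a=cv2.resize(t[285:365,205:315],None,fx=5,fy=5,interpolation=cv2.INTER_CUBIC)
cv2.imwrite("pics/c_peg.png",a)
crop(t,385,240,90,100,6,"c_sp")
crop(s,215,190,90,75,8,"c_pegs")
E
```

```text
(no output)
```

View pics/c_rack.png

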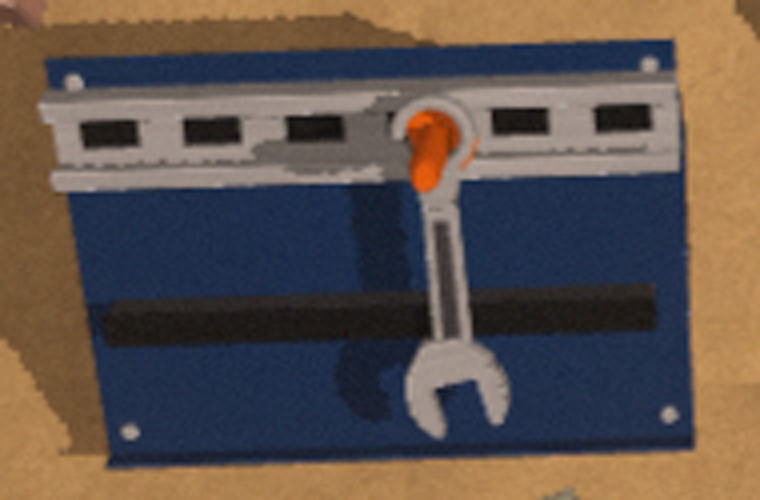

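View pics/c_peg.png

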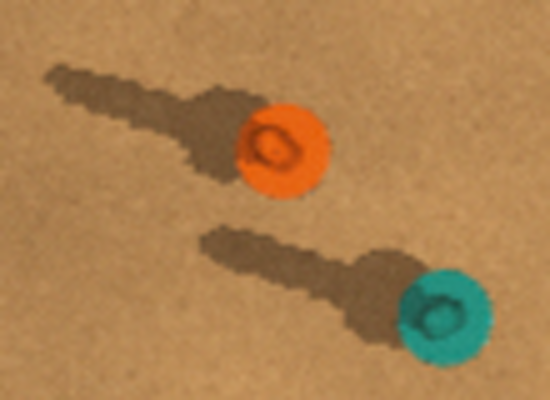

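View pics/c_sp.png

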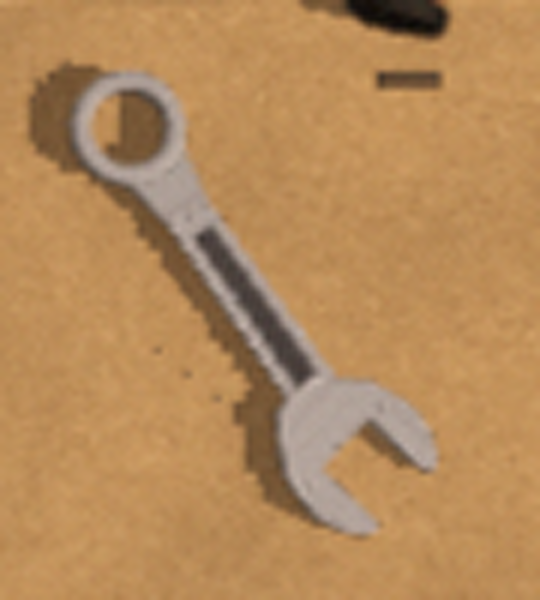

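View pics/c_pegs.png

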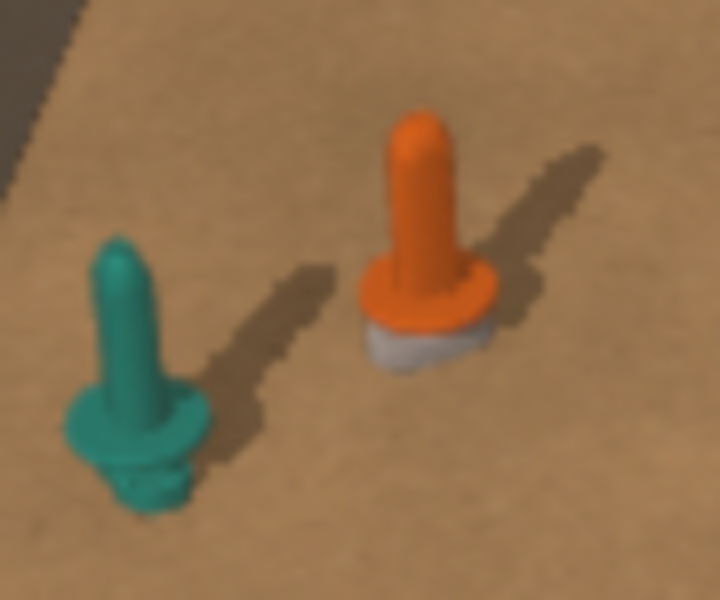

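```bash
cat > h.py <<'E'
import numpy as np,cv2
from scipy.spatial.transform import Rotation as R
def ray(m,u,v):
    d=np.array([(u-m['cx'])/m['fx'],(v-m['cy'])/m['fy'],1.]);P=m['pose'];return P[:3,3],P[:3,:3]@d
def onz(m,u,v,z):
    o,d=ray(m,u,v);return o+d*(z-o[2])/d[2]
def proj(m,p):
    P=m['pose'];c=P[:3,:3].T@(np.asarray(p,float)-P[:3,3]);return np.array([m['fx']*c[0]/c[2]+m['cx'],m['fy']*c[1]/c[2]+m['cy']])
def tri(obs):
    A=[];b=[]
    for m,u,v in obs:
        o,d=ray(m,u,v);d=d/np.linalg.norm(d);M=np.eye(3)-np.outer(d,d);A.append(M);b.append(M@o)
    return np.linalg.lstsq(np.vstack(A),np.hstack(b),rcond=None)[0]
def crop(im,x,y,w,h,k,n): cv2.imwrite(f"pics/{n}.png",cv2.resize(im[y:y+h,x:x+w],None,fx=k,fy=k,interpolation=cv2.INTER_CUBIC))
E
python3 - <<'E'
from h import *
from rig import camera_model
T=camera_model("top");S=camera_model("side")
print("peg flange",tri([(T,261.8,315.2),(S,268.6,226.5)]),onz(T,261.8,315.2,18))
print("peg tip",tri([(T,260,314.4),(S,267.5,204.8)]),onz(T,260,314.4,69),onz(S,267.5,205,69))
k=6
print("ring",onz(T,385+129/6,240+128/6,11),"jaw",onz(T,385+350/6,240+450/6,11), "shank", onz(T,385+190/6,240+215/6,9),onz(T,385+310/6,240+385/6,9))
s=cv2.imread("pics/side0.png")
crop(s,310,130,110,130,5,"c_racks")
E
```

```text
peg flange [424.99643145 -15.59090748  12.84663303] [424.00632422 -16.34202509  18.        ]
peg tip [425.0070908  -18.00543339  67.64836909] [423.43891325 -18.53279079  69.        ] [426.99305843 -20.16105203  69.        ]
ring [ 527.70275871 -290.62271596   11.        ] jaw [ 426.00788329 -358.14938717   11.        ] shank [ 500.1344723  -309.76310502    9.        ] [ 446.41402768 -346.4812697     9.        ]
```

View pics/c_racks.png

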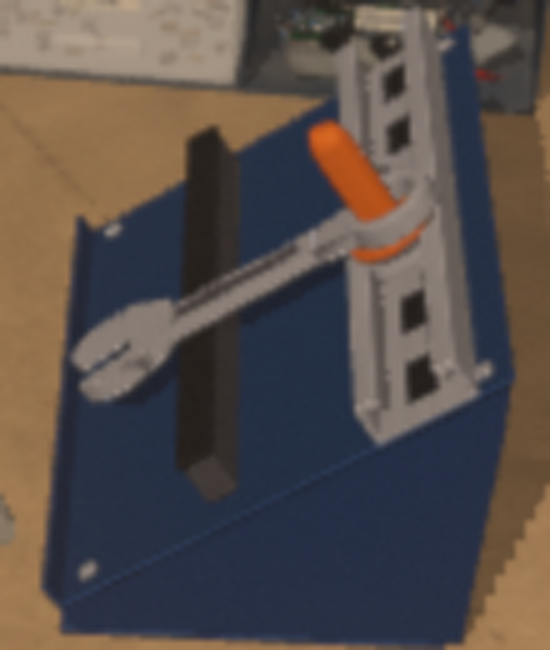

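```bash
cat > rail.py <<'E'
from h import *
from scipy.optimize import least_squares
from rig import camera_model
T=camera_model("top");S=camera_model("side")
def st(u,v):return 310+u/5,130+v/5
def tt(u,v):return 125+u/4,145+v/4
ob=[(S,st(515,380),(35,-140,-18.5)),(S,st(62,608),(-165,-140,-18.5)),(S,st(78,220),(-165,140,-18.5)),(S,st(468,25),(35,140,-18.5)),
(T,tt(46,60),(35,140,-18.5)),(T,tt(673,42),(35,-140,-18.5)),(T,tt(110,462),(-165,140,-18.5)),(T,tt(692,444),(-165,-140,-18.5)),
(S,st(358,410),(-21,-140,0)),(T,tt(679,78),(21,-140,0)),(T,tt(52,175),(-21,140,0)),(T,tt(40,100),(21,140,0))]
def fr(p):
    return R.from_euler('z',p[3]).as_matrix()@R.from_euler('y',-np.radians(35)).as_matrix()
def f(p):
    M=fr(p);return np.hstack([proj(m,M@np.array(q,float)+p[:3])-uv for m,uv,q in ob])
r=least_squares(f,[560,-50,120,0],loss='soft_l1')
if __name__=="__main__":
    print(r.x,"\n",r.fun.reshape(-1,2).round(1))
E
python3 rail.py
```

```text
[ 659.88585682   60.3198047   121.37665205 -138.19609574] 
 [[-0.2 -0.3]
 [-0.9 -0.2]
 [ 2.4  2.4]
 [-0.2 -0.7]
 [-0.2 -0.6]
 [ 0.1 -1. ]
 [ 0.3 -1.6]
 [ 0.5 -1.5]
 [-0.8  0.1]
 [-1.3  0.9]
 [ 0.5  3.8]
 [-0.2  0.3]]
```

```bash
cat >> h.py <<'E'
def go(tgt,yaw=None):
    "shift in tool axes (cm) and twist to reach world tgt"
    from rig import sense
    s=sense();M=R.from_euler('xyz',s['tcp_rot']).as_matrix()
    print("t",round(s['clock'],2),"pos",s['eef_pos'].round(1),"z",M[:,2].round(3),"x",M[:,0].round(3),"op",round(s['opening'],3),"q",s['qpos'].round(2),"F",s['contact_force'].round(1))
    out=(M.T@(np.array(tgt,float)-s['eef_pos'])/10).round(2)
    tw=None
    if yaw is not None:
        d=np.array([np.cos(yaw),np.sin(yaw),0]);l=M.T@d;tw=np.arctan2(l[1],l[0])
        tw=(tw+np.pi/2)%np.pi-np.pi/2
    print("translation",out,"twist",tw)
E
python3 -c "
from h import *
go((425,-17,170),np.pi/2)"
```

```text
t 0.15 pos [226.9 581.9 199. ] z [-0.    -0.001 -1.   ] x [ 0.363  0.932 -0.001] op 1.0 q [ 1.2   0.35  1.63 -0.    1.16 -0.  ] F [-0.4  0.  -0.6]
translation [-48.6   40.21   2.95] twist -0.3717747578261432
```

Request:
arm_command(plan=[{"translation": [-48.6, 40.2, 2.5], "twist": -0.37, "gripper": 1}, {"translation": [-48.6, 40.2, 2.5], "twist": -0.37, "gripper": 1}, {"translation": [-48.6, 40.2, 2.5], "twist": -0.37, "gripper": 1}, {"translation": [-48.6, 40.2, 2.5], "twist": -0.37, "gripper": 1}, {"translation": [-48.6, 40.2, 2.5], "twist": -0.37, "gripper": 1}])

```text
clock: 0.57
eef_pos: [292.3, 382.7, 191.0]
tcp_rot: [-3.141, 0.001, 1.57]
contact_force: [1.2, -0.1, 0.1]
opening: 1.0
```

```bash
python3 -c "
from h import *
go((425,-17,170),np.pi/2)"
```

```text
t 0.57 pos [292.3 382.7 191. ] z [-0.    -0.001 -1.   ] x [ 0.     1.    -0.001] op 1.0 q [ 0.92  0.14  1.94 -0.    1.06 -0.65] F [ 1.2 -0.1  0.1]
translation [-39.96  13.28   2.15] twist -0.00032923420588626406
```

Request:
arm_command(plan=[{"translation": [-40, 13.3, 2], "twist": 0, "gripper": 1}, {"translation": [-40, 13.3, 2], "twist": 0, "gripper": 1}, {"translation": [-40, 13.3, 2], "twist": 0, "gripper": 1}, {"translation": [-40, 13.3, 2], "twist": 0, "gripper": 1}, {"translation": [-40, 13.3, 2], "twist": 0, "gripper": 1}])

```text
clock: 0.98
eef_pos: [357.6, 185.2, 181.6]
tcp_rot: [-3.141, 0.001, 1.571]
contact_force: [0.9, -0.5, -0.2]
opening: 0.997
```

```bash
python3 -c "
from h import *
go((425,-17,170),np.pi/2)"
```

```text
t 0.98 pos [357.6 185.2 181.6] z [-0.    -0.001 -1.   ] x [-0.     1.    -0.001] op 0.997 q [ 0.47  0.02  2.1  -0.    1.03 -1.1 ] F [ 0.9 -0.5 -0.2]
translation [-20.22   6.73   1.18] twist 0.0002274638220471914
```

Request:
arm_command(plan=[{"translation": [-20.2, 6.7, 1.0], "twist": 0, "gripper": 1}, {"translation": [-20.2, 6.7, 1.0], "twist": 0, "gripper": 1}, {"translation": [-20.2, 6.7, 1.0], "twist": 0, "gripper": 1}, {"translation": [-20.2, 6.7, 1.0], "twist": 0, "gripper": 1}, {"translation": [-20.2, 6.7, 1.0], "twist": 0, "gripper": 1}])

```text
clock: 1.4
eef_pos: [422.7, -12.8, 172.1]
tcp_rot: [3.141, 0.001, 1.571]
contact_force: [1.1, 0.7, -0.1]
opening: 0.998
```

```bash
python3 - <<'E'
from h import *
from rig import *
go((425,-17,170),np.pi/2)
m=camera_model("wrist");im=grab_frame("wrist")
cv2.imwrite("pics/w1.png",im)
np.save("w1.npy",m['pose'])
for z,n in((0,"base"),(17,"fl"),(69,"tip")): print(n,proj(m,(425,-17,z)).round(1))
E
```

```text
t 1.4 pos [422.7 -12.8 172.1] z [ 0.    -0.001 -1.   ] x [-0.     1.    -0.001] op 0.998 q [-0.03  0.06  2.07 -0.    1.   -1.6 ] F [ 1.1  0.7 -0.1]
translation [-0.42  0.23  0.22] twist 8.988846746182944e-05
base [314.7 210.4]
fl [314.5 214.7]
tip [313.8 230.5]
```

View pics/w1.png

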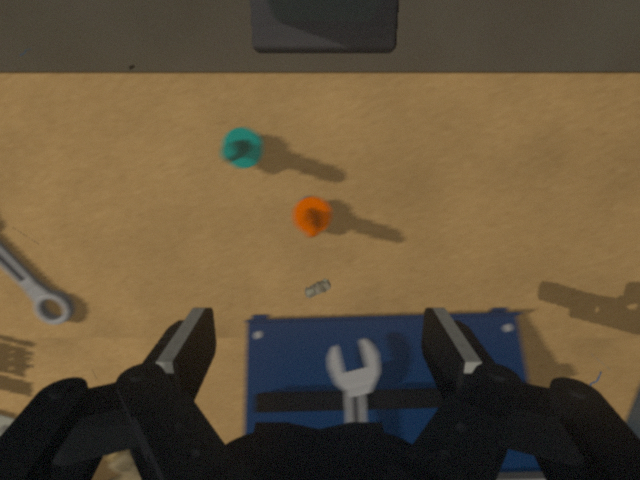

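```bash
python3 - <<'E'
from h import *
crop(cv2.imread("pics/w1.png"),275,180,75,75,9,"w1c")
E
```

```text
(no output)
```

View pics/w1c.png

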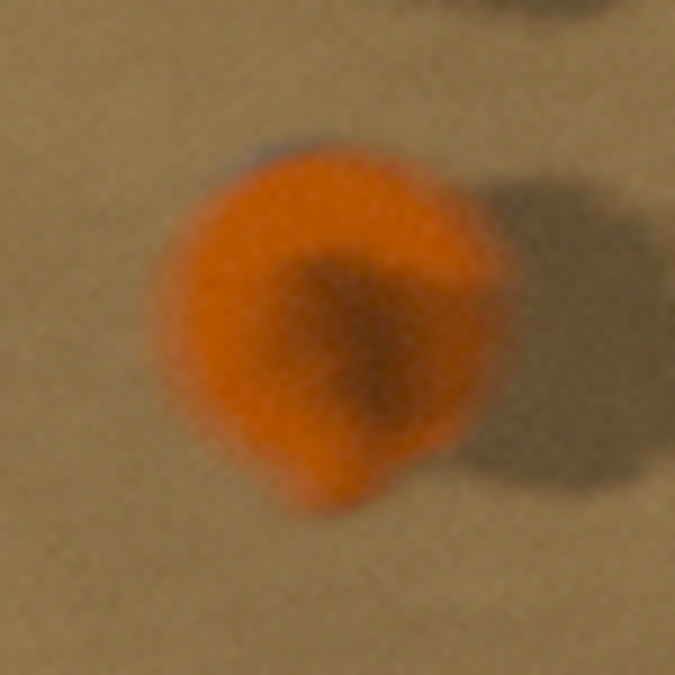

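```bash
python3 - <<'E'
from h import *
from rig import *
S=camera_model("side");s=cv2.imread("pics/side0.png")
k=8;x0,y0,w,h=235,195,65,60
tiles=[]
for deg in (0,15,30,45):
    c=cv2.resize(s[y0:y0+h,x0:x0+w],None,fx=6,fy=6,interpolation=cv2.INTER_CUBIC)
    a=np.radians(deg);ph=np.linspace(0,2*np.pi,60)
    for z in(0,8):
        q=[]
        for p in ph:
            X=9.5*np.cos(p)+7.5*np.sign(np.cos(p));Y=9.5*np.sin(p)
            g=(426+X*np.cos(a)-Y*np.sin(a),-17+X*np.sin(a)+Y*np.cos(a),z)
            q.append((proj(S,g)+0.5-(x0,y0))*6)
        cv2.polylines(c,[np.int32(q)],True,(255,255,0),1)
    cv2.putText(c,str(deg),(5,20),0,.7,(255,255,255),2)
    tiles.append(c)
cv2.imwrite("pics/hd.png",np.vstack([np.hstack(tiles[:2]),np.hstack(tiles[2:])])[:,:])
E
```

```text
(no output)
```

View pics/hd.png

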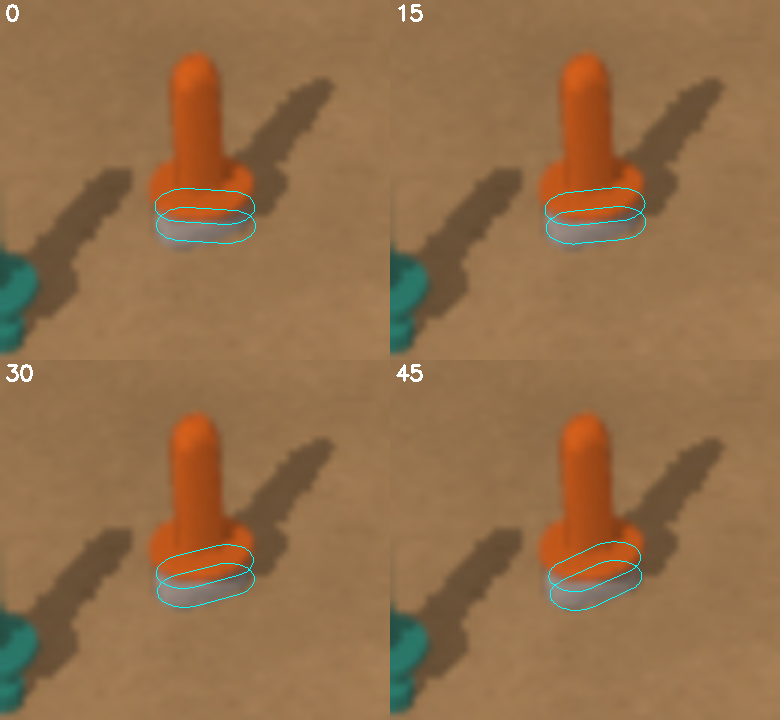

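```bash
python3 - <<'E'
from h import *
from rig import *
m=camera_model("wrist");print(onz(m,275+338/9,180+315/9,18.5), onz(m,242,148,18))
go((425.5,-18,25),2.06)
E
```

```text
[427.68759347 -25.41795838  18.5       ] [366.53361531 -87.63717625  18.        ]
t 1.45 pos [425.2 -18.9 172.2] z [ 0.002 -0.005 -1.   ] x [ 0.002  1.    -0.005] op 0.999 q [-0.04  0.07  2.07 -0.01  1.   -1.61] F [ 2.5 -2.4  0.3]
translation [ 0.15 -0.   14.72] twist -0.4911978570052773
```

```bash
python3 - <<'E'
from h import *
from rig import *
m=camera_model("wrist");m['pose']=np.load("w1.npy");print(onz(m,275+338/9,180+315/9,18.5), onz(m,242,148,18))
E
```

```text
[424.95070306 -18.83501771  18.5       ] [363.93143671 -81.14935175  18.        ]
```

Request:
arm_command(plan=[{"translation": [0, 0, 3], "twist": -0.12, "gripper": 1}, {"translation": [0, 0, 6], "twist": -0.24, "gripper": 1}, {"translation": [0, 0, 9], "twist": -0.36, "gripper": 1}, {"translation": [0, 0, 12], "twist": -0.48, "gripper": 1}, {"translation": [0, 0, 14.5], "twist": -0.49, "gripper": 1}])

```text
clock: 1.87
eef_pos: [424.8, -19.6, 25.5]
tcp_rot: [-3.141, 0.005, 2.066]
contact_force: [1.3, 0.5, -0.4]
opening: 1.003
```

```bash
python3 - <<'E'
from h import *
from rig import *
m=camera_model("wrist");im=grab_frame("wrist")
cv2.imwrite("pics/w2.png",im)
go((425,-18.3,25),2.06)
E
```

```text
t 1.92 pos [422.3 -19.5  22.2] z [-0.004 -0.004 -1.   ] x [-0.471  0.882 -0.002] op 1.0 q [-0.05  0.33  2.19 -0.01  0.63 -2.1 ] F [-2.5  0.7 -2.8]
translation [-0.02  0.29 -0.28] twist 0.0012145886482082258
```

View pics/w2.png

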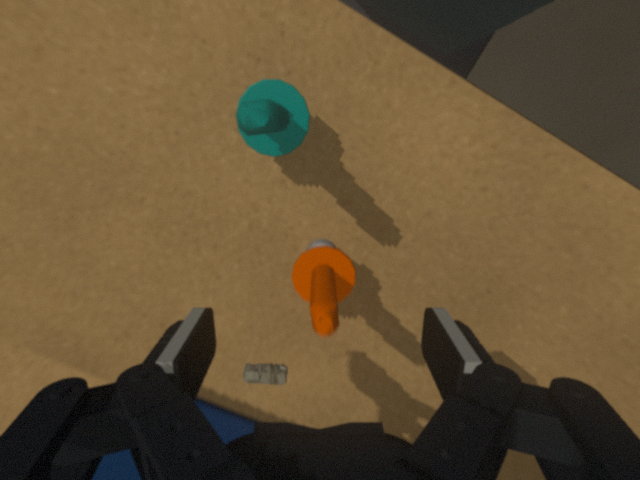

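Request:
arm_command(plan=[{"translation": [0, 0.2, -0.3], "twist": 0, "gripper": 1}, {"translation": [0, 0.2, -0.3], "twist": 0, "gripper": 0}, {"translation": [0, 0.2, -0.3], "twist": 0, "gripper": 0}, {"translation": [0, 0.2, -0.3], "twist": 0, "gripper": 0}, {"translation": [0, 0.2, -0.3], "twist": 0, "gripper": 0}], squeeze=80)

```text
clock: 2.33
eef_pos: [425.2, -18.5, 26.5]
tcp_rot: [-3.139, 0.003, 2.061]
contact_force: [-0.6, -0.1, 0.6]
opening: 0.455
```

Request:
arm_command(plan=[{"translation": [0, 0, 0], "twist": 0, "gripper": 0}, {"translation": [0, 0, 0], "twist": 0, "gripper": 0}, {"translation": [0, 0, 0], "twist": 0, "gripper": 0}, {"translation": [0, 0, 0], "twist": 0, "gripper": 0}, {"translation": [0, 0, 0], "twist": 0, "gripper": 0}])

```text
clock: 2.75
eef_pos: [426.3, -18.4, 27.5]
tcp_rot: [-3.14, 0.004, 2.061]
contact_force: [-1.4, 0.7, 11.0]
opening: 0.088
```

```bash
python3 - <<'E'
from h import *
from rig import *
m=camera_model("wrist");im=grab_frame("wrist")
cv2.imwrite("pics/w3.png",im)
go((425,-18.3,25),0)
E
```

```text
t 2.8 pos [426.3 -18.4  27.5] z [ 0.001 -0.004 -1.   ] x [-0.471  0.882 -0.004] op 0.084 q [-0.04  0.32  2.18 -0.01  0.64 -2.1 ] F [-0.5 -0.3 10.9]
translation [ 0.07 -0.11  0.25] twist -1.0807690030771155
```

View pics/w3.png

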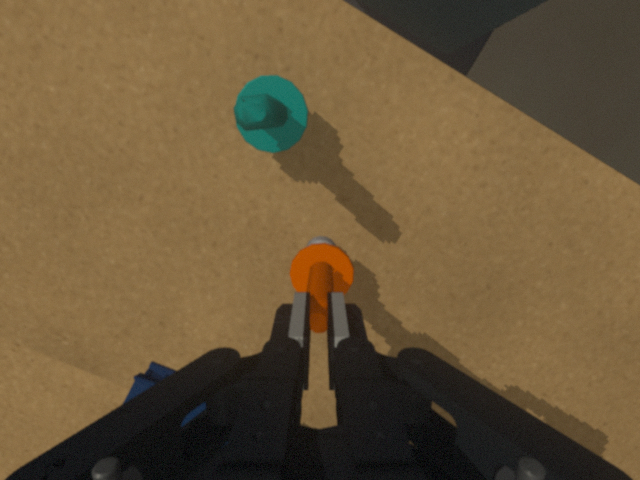

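```bash
python3 - <<'E'
import numpy as np
D=[(.354,1.634,624.5,199),(.32,2.18,426.7,27.5),(.07,2.07,425.6,172.2),(.02,2.10,402.7,181.6),(.14,1.94,481.6,191),(.33,2.19,422.7,22.2)]
A=[];b=[]
for q2,q3,r,z in D:
    s=q2+q3
    # unknown a0,hd,L1,L2,L2off
    A.append([1,0,np.sin(q2),np.sin(s),np.cos(s)]);b.append(r)
    A.append([0,1,np.cos(q2),np.cos(s),-np.sin(s)]);b.append(z)
A=np.array(A);b=np.array(b)
print(np.linalg.svd(A)[1])
print(np.linalg.lstsq(A,b,rcond=None)[0])
A4=A[:,:4];x,res,_,_=np.linalg.lstsq(A4,b,rcond=None);print(x,res,(A4@x-b).round(1))
E
```

```text
[4.21976096 3.44552841 0.37684    0.35823733 0.22717617]
[ -1.28780269 -74.99910244 564.70775189 496.282673    58.53284717]
[-24.36301501 -90.01558088 529.64070792 490.32528277] [752.59636091] [-17.    9.1   9.   -7.6   0.1   1.9   1.7   2.   -3.9   4.4  10.1  -9.8]
```

Request:
arm_command(plan=[{"translation": [0, 0, -4], "twist": 0.0, "gripper": 0}, {"translation": [0, 0, -8], "twist": 0.1, "gripper": 0}, {"translation": [0, 0, -12], "twist": 0.2, "gripper": 0}, {"translation": [0, 0, -16], "twist": 0.32, "gripper": 0}, {"translation": [0, 0, -20], "twist": 0.45, "gripper": 0}])

```text
clock: 3.22
eef_pos: [425.4, -17.6, 229.6]
tcp_rot: [3.141, 0.004, 1.61]
contact_force: [0.9, 0.3, -1.1]
opening: 0.089
```

```bash
python3 - <<'E'
from h import *
go((900,30,400),0)
E
```

```text
t 3.22 pos [425.4 -17.6 229.6] z [ 0.001 -0.004 -1.   ] x [-0.039  0.999 -0.004] op 0.089 q [-0.04 -0.    2.   -0.    1.14 -1.65] F [ 0.9  0.3 -1.1]
translation [  2.82  47.63 -17.  ] twist -1.5316098135602276
```

Request:
arm_command(plan=[{"translation": [2.8, 47.6, -17], "twist": 1.61, "gripper": 0}, {"translation": [2.8, 47.6, -17], "twist": 1.61, "gripper": 0}, {"translation": [2.8, 47.6, -17], "twist": 1.61, "gripper": 0}, {"translation": [2.8, 47.6, -17], "twist": 1.61, "gripper": 0}, {"translation": [2.8, 47.6, -17], "twist": 1.61, "gripper": 0}])

```text
clock: 3.63
eef_pos: [622.4, 2.2, 299.4]
tcp_rot: [3.138, 0.003, 0.985]
contact_force: [1.3, -0.4, -0.3]
opening: 0.084
```

```bash
python3 - <<'E'
from h import *
go((1000,35,400),0)
E
```

```text
t 3.63 pos [622.4   2.2 299.4] z [ 0.001 -0.004 -1.   ] x [ 0.553  0.833 -0.003] op 0.084 q [ 0.    0.27  1.52 -0.    1.34 -0.98] F [ 1.3 -0.4 -0.3]
translation [ 23.6   29.68 -10.03] twist 0.9845737872744116
```

Request:
arm_command(plan=[{"translation": [23.6, 29.7, -10], "twist": 0.98, "gripper": 0}, {"translation": [23.6, 29.7, -10], "twist": 0.98, "gripper": 0}, {"translation": [23.6, 29.7, -10], "twist": 0.98, "gripper": 0}, {"translation": [23.6, 29.7, -10], "twist": 0.98, "gripper": 0}, {"translation": [23.6, 29.7, -10], "twist": 0.98, "gripper": 0}])

```text
clock: 4.05
eef_pos: [822.9, 19.6, 352.3]
tcp_rot: [3.137, 0.001, 0.36]
contact_force: [0.7, 0.1, -0.4]
opening: 0.086
```

```bash
python3 - <<'E'
from h import *
go((1100,38,380),0)
E
```

```text
t 4.05 pos [822.9  19.6 352.3] z [ 0.001 -0.004 -1.   ] x [ 0.936  0.352 -0.001] op 0.086 q [ 0.02  0.61  0.91 -0.    1.62 -0.34] F [ 0.7  0.1 -0.4]
translation [26.59  8.04 -2.76] twist 0.3595838279675303
```

Request:
arm_command(plan=[{"translation": [26.6, 8.0, -2.8], "twist": 0.33, "gripper": 0}, {"translation": [26.6, 8.0, -2.8], "twist": 0.33, "gripper": 0}, {"translation": [26.6, 8.0, -2.8], "twist": 0.33, "gripper": 0}, {"translation": [26.6, 8.0, -2.8], "twist": 0.33, "gripper": 0}, {"translation": [26.6, 8.0, -2.8], "twist": 0.33, "gripper": 0}])

```text
clock: 4.47
eef_pos: [967.5, 29.5, 363.6]
tcp_rot: [3.137, -0.015, 0.033]
contact_force: [1.0, -0.5, 0.1]
opening: 0.086
```

```bash
python3 - <<'E'
from h import *
go((1200,40,380),0.034)
E
```

```text
t 4.47 pos [967.5  29.5 363.6] z [ 0.015 -0.004 -1.   ] x [0.999 0.033 0.015] op 0.086 q [ 0.03  1.04  0.09 -0.    1.99 -0.  ] F [ 1.  -0.5  0.1]
translation [23.29 -0.28 -1.3 ] twist -0.0012820546449150427
```

Request:
arm_command(plan=[{"translation": [23, 0, 0], "twist": 0, "gripper": 0}, {"translation": [23, 0, 0], "twist": 0, "gripper": 0}, {"translation": [23, 0, 0], "twist": 0, "gripper": 0}, {"translation": [23, 0, 0], "twist": 0, "gripper": 0}, {"translation": [23, 0, 0], "twist": 0, "gripper": 0}])

```text
clock: 4.88
eef_pos: [1004.5, 30.7, 316.8]
tcp_rot: [3.137, -0.054, 0.033]
contact_force: [0.3, 0.3, -1.1]
opening: 0.085
```

```bash
python3 - <<'E'
from h import *
go((1200,40,380),0.034)
E
```

```text
t 4.88 pos [1004.5   30.7  316.8] z [ 0.054 -0.003 -0.999] x [0.998 0.033 0.054] op 0.085 q [ 0.03  1.11  0.06 -0.    1.92 -0.  ] F [ 0.3  0.3 -1.1]
translation [19.88 -0.26 -5.26] twist -0.001247537872843818
```

Request:
arm_command(plan=[{"translation": [60, 0, -25], "twist": 0, "gripper": 0}, {"translation": [60, 0, -25], "twist": 0, "gripper": 0}, {"translation": [60, 0, -25], "twist": 0, "gripper": 0}, {"translation": [60, 0, -25], "twist": 0, "gripper": 0}, {"translation": [60, 0, -25], "twist": 0, "gripper": 0}])

```text
clock: 5.3
eef_pos: [1013.9, 31.4, 330.9]
tcp_rot: [3.137, -0.093, 0.033]
contact_force: [-0.1, 0.9, -1.6]
opening: 0.086
```

```bash
python3 - <<'E'
from h import *
go((1200,40,380),0.034)
E
```

```text
t 5.3 pos [1013.9   31.4  330.9] z [ 0.093 -0.002 -0.996] x [0.995 0.033 0.093] op 0.086 q [ 0.03  1.09  0.06 -0.    1.9  -0.  ] F [-0.1  0.9 -1.6]
translation [19.01 -0.22 -3.15] twist -0.0012703640885576295
```

```bash
python3 - <<'E'
from h import *
from rig import *
cv2.imwrite("pics/side1.png",grab_frame("side"))
E
```

```text
(no output)
```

View pics/side1.png

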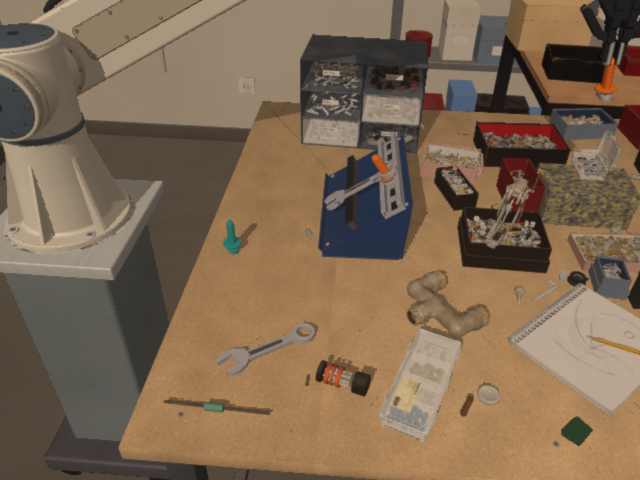

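Request:
arm_command(plan=[{"translation": [60, 0, -20], "twist": 0, "gripper": 0}, {"translation": [60, 0, -20], "twist": 0, "gripper": 0}, {"translation": [60, 0, -20], "twist": 0, "gripper": 0}, {"translation": [60, 0, -20], "twist": 0, "gripper": 0}, {"translation": [60, 0, -20], "twist": 0, "gripper": 0}])

```text
clock: 5.77
eef_pos: [1026.3, 32.2, 335.3]
tcp_rot: [3.137, -0.13, 0.033]
contact_force: [-0.2, 0.3, -0.6]
opening: 0.082
```

Request:
arm_command(plan=[{"translation": [20, 0, 0], "twist": 0, "gripper": 0}, {"translation": [20, 0, 0], "twist": 0, "gripper": 0}, {"translation": [20, 0, 0], "twist": 0, "gripper": 0}, {"translation": [20, 0, 0], "twist": 0, "gripper": 0}, {"translation": [20, 0, 0], "twist": 0, "gripper": 0}])

```text
clock: 6.18
eef_pos: [1052.5, 33.1, 304.9]
tcp_rot: [3.137, -0.166, 0.034]
contact_force: [0.4, -0.0, -0.0]
opening: 0.089
```

Request:
arm_command(plan=[{"translation": [100, 0, 0], "twist": 0, "gripper": 0}, {"translation": [100, 0, 0], "twist": 0, "gripper": 0}, {"translation": [100, 0, 0], "twist": 0, "gripper": 0}, {"translation": [100, 0, 0], "twist": 0, "gripper": 0}, {"translation": [100, 0, 0], "twist": 0, "gripper": 0}])

```text
clock: 6.6
eef_pos: [1077.7, 33.9, 275.7]
tcp_rot: [3.137, -0.203, 0.034]
contact_force: [0.3, -0.2, -1.5]
opening: 0.091
```

Request:
arm_command(plan=[{"translation": [60, 0, -40], "twist": 0, "gripper": 0}, {"translation": [60, 0, -40], "twist": 0, "gripper": 0}, {"translation": [60, 0, -40], "twist": 0, "gripper": 0}, {"translation": [60, 0, -40], "twist": 0, "gripper": 0}, {"translation": [60, 0, -40], "twist": 0, "gripper": 0}])

```text
clock: 7.02
eef_pos: [1062.5, 34.0, 355.5]
tcp_rot: [3.137, -0.243, 0.034]
contact_force: [-1.0, 0.5, -0.9]
opening: 0.089
```

Request:
arm_command(plan=[{"translation": [60, 0, -30], "twist": 0, "gripper": 0}, {"translation": [60, 0, -30], "twist": 0, "gripper": 0}, {"translation": [60, 0, -30], "twist": 0, "gripper": 0}, {"translation": [60, 0, -30], "twist": 0, "gripper": 0}, {"translation": [60, 0, -30], "twist": 0, "gripper": 0}])

```text
clock: 7.43
eef_pos: [1056.0, 34.2, 402.7]
tcp_rot: [3.137, -0.281, 0.034]
contact_force: [0.5, 0.1, -0.9]
opening: 0.088
```

Request:
arm_command(plan=[{"translation": [60, 0, -20], "twist": 0, "gripper": 0}, {"translation": [60, 0, -20], "twist": 0, "gripper": 0}, {"translation": [60, 0, -20], "twist": 0, "gripper": 0}, {"translation": [60, 0, -20], "twist": 0, "gripper": 0}, {"translation": [60, 0, -20], "twist": 0, "gripper": 0}])

```text
clock: 7.85
eef_pos: [1058.6, 34.5, 428.6]
tcp_rot: [3.137, -0.319, 0.034]
contact_force: [0.7, -0.8, 0.4]
opening: 0.088
```

Request:
arm_command(plan=[{"translation": [60, 0, -20], "twist": 0, "gripper": 0}, {"translation": [60, 0, -20], "twist": 0, "gripper": 0}, {"translation": [60, 0, -20], "twist": 0, "gripper": 0}, {"translation": [60, 0, -20], "twist": 0, "gripper": 0}, {"translation": [60, 0, -20], "twist": 0, "gripper": 0}])

```text
clock: 8.27
eef_pos: [1059.0, 34.8, 458.3]
tcp_rot: [3.136, -0.358, 0.034]
contact_force: [0.5, 0.1, -1.0]
opening: 0.088
```

Request:
arm_command(plan=[{"translation": [80, 0, 0], "twist": 0, "gripper": 0}, {"translation": [80, 0, 0], "twist": 0, "gripper": 0}, {"translation": [80, 0, 0], "twist": 0, "gripper": 0}, {"translation": [80, 0, 0], "twist": 0, "gripper": 0}, {"translation": [80, 0, 0], "twist": 0, "gripper": 0}])

```text
clock: 8.68
eef_pos: [1084.4, 35.7, 439.8]
tcp_rot: [3.136, -0.395, 0.035]
contact_force: [0.8, -0.1, -1.0]
opening: 0.088
```

Request:
arm_command(plan=[{"translation": [80, 0, 0], "twist": 0, "gripper": 0}, {"translation": [80, 0, 0], "twist": 0, "gripper": 0}, {"translation": [80, 0, 0], "twist": 0, "gripper": 0}, {"translation": [80, 0, 0], "twist": 0, "gripper": 0}, {"translation": [80, 0, 0], "twist": 0, "gripper": 0}])

```text
clock: 9.1
eef_pos: [1103.9, 36.3, 433.1]
tcp_rot: [3.136, -0.433, 0.035]
contact_force: [-0.3, -0.6, -1.5]
opening: 0.091
```

Request:
arm_command(plan=[{"translation": [80, 0, 0], "twist": 0, "gripper": 0}, {"translation": [80, 0, 0], "twist": 0, "gripper": 0}, {"translation": [80, 0, 0], "twist": 0, "gripper": 0}, {"translation": [80, 0, 0], "twist": 0, "gripper": 0}, {"translation": [80, 0, 0], "twist": 0, "gripper": 0}])

```text
clock: 9.52
eef_pos: [1119.4, 36.9, 434.4]
tcp_rot: [3.136, -0.471, 0.035]
contact_force: [0.8, 0.1, -1.2]
opening: 0.087
```

Request:
arm_command(plan=[{"translation": [80, 0, 0], "twist": 0, "gripper": 0}, {"translation": [80, 0, 0], "twist": 0, "gripper": 0}, {"translation": [80, 0, 0], "twist": 0, "gripper": 0}, {"translation": [80, 0, 0], "twist": 0, "gripper": 0}, {"translation": [80, 0, 0], "twist": 0, "gripper": 0}])

```text
clock: 9.93
eef_pos: [1131.5, 37.4, 442.6]
tcp_rot: [3.136, -0.51, 0.035]
contact_force: [-0.9, 0.4, -1.4]
opening: 0.083
```

Request:
arm_command(plan=[{"translation": [80, 0, 0], "twist": 0, "gripper": 0}, {"translation": [80, 0, 0], "twist": 0, "gripper": 0}, {"translation": [80, 0, 0], "twist": 0, "gripper": 0}, {"translation": [80, 0, 0], "twist": 0, "gripper": 0}, {"translation": [80, 0, 0], "twist": 0, "gripper": 0}])

```text
clock: 10.35
eef_pos: [1140.5, 37.8, 456.8]
tcp_rot: [3.136, -0.549, 0.036]
contact_force: [0.3, 0.6, -0.7]
opening: 0.087
```

Request:
arm_command(plan=[{"translation": [80, 0, 0], "twist": 0, "gripper": 0}, {"translation": [80, 0, 0], "twist": 0, "gripper": 0}, {"translation": [80, 0, 0], "twist": 0, "gripper": 0}, {"translation": [80, 0, 0], "twist": 0, "gripper": 0}, {"translation": [80, 0, 0], "twist": 0, "gripper": 0}])

```text
clock: 10.77
eef_pos: [1146.7, 38.1, 476.0]
tcp_rot: [3.136, -0.587, 0.036]
contact_force: [0.6, -0.4, -1.0]
opening: 0.082
```

Request:
arm_command(plan=[{"translation": [0, 0, 0], "twist": 0, "gripper": 0}, {"translation": [0, 0, 0], "twist": 0, "gripper": 0}, {"translation": [80, 0, 0], "twist": 0, "gripper": 0}, {"translation": [80, 0, 0], "twist": 0, "gripper": 0}, {"translation": [80, 0, 0], "twist": 0, "gripper": 0}])

```text
clock: 11.18
eef_pos: [1153.4, 38.5, 493.3]
tcp_rot: [3.136, -0.625, 0.036]
contact_force: [0.2, -0.9, -0.9]
opening: 0.087
```

```bash
cat >> h.py <<'E'
RO=np.array([660,60.3,121.4]);RM=R.from_euler('z',.034).as_matrix()@R.from_euler('y',-np.radians(35)).as_matrix()
def rw(p): return RO+RM@np.array(p,float)
E
sed -i 's/soft_l1/cauchy/; s/\[560,-50,120,0\]/[660,60,121,0.034],x_scale=[10,10,10,.1]/' rail.py; python3 rail.py; python3 - <<'E'
from h import *
go(rw((0,70,150)),0.034)
E
```

```text
[6.60156546e+02 6.06247914e+01 1.20778158e+02 3.45513459e-02] 
 [[-0.  -0.1]
 [-0.7  0. ]
 [ 2.5  2.6]
 [-0.2 -0.5]
 [-0.3 -0.6]
 [-0.  -1.1]
 [ 0.3 -1.6]
 [ 0.4 -1.6]
 [-0.7  0.3]
 [-1.5  0.8]
 [ 0.5  3.7]
 [-0.3  0.3]]
t 11.18 pos [1153.4   38.5  493.3] z [ 0.585  0.015 -0.811] x [0.81  0.029 0.585] op 0.087 q [ 0.03  0.99  0.06 -0.    1.46 -0.  ] F [ 0.2 -0.9 -0.9]
translation [-61.46 -10.9  -13.7 ] twist -0.0015919567312450145
```

```bash
python3 - <<'E'
from h import *
from rig import *
T=camera_model("top")
def onr(m,u,v,z):
    o,d=ray(m,u,v);n=RM[:,2];t=(z-(o-RO)@n)/(d@n);return RM.T@(o+t*d-RO)
print("hung ring",onr(T,125+434/4,145+132/4,15), "jaw",onr(T,125+457/4,145+395/4,12))
print("slot edges",onr(T,125+200/4,145+112/4,0),onr(T,125+200/4,145+170/4,0))
E
```

```text
hung ring [  6.19653836 -34.7430096   15.        ] jaw [-123.53162875  -33.13714069   12.        ]
slot edges [1.35305154e+01 6.99516200e+01 8.97060204e-14] [-1.37311355e+01  7.35593391e+01  1.51878510e-13]
```

```bash
python3 - <<'E'
from h import *
go(rw((0,60,110)),0.034)
E
```

```text
t 11.18 pos [1153.4   38.5  493.3] z [ 0.585  0.015 -0.811] x [0.81  0.029 0.585] op 0.087 q [ 0.03  0.99  0.06 -0.    1.46 -0.  ] F [ 0.2 -0.9 -0.9]
translation [-61.52  -9.92  -9.69] twist -0.0015919567312450145
```

Request:
arm_command(plan=[{"translation": [-61.5, -9.9, -9.7], "twist": 0, "gripper": 0}, {"translation": [-61.5, -9.9, -9.7], "twist": 0, "gripper": 0}, {"translation": [-61.5, -9.9, -9.7], "twist": 0, "gripper": 0}, {"translation": [-61.5, -9.9, -9.7], "twist": 0, "gripper": 0}, {"translation": [-61.5, -9.9, -9.7], "twist": 0, "gripper": 0}])

```text
clock: 11.6
eef_pos: [1041.1, 55.8, 437.6]
tcp_rot: [3.135, -0.626, 0.036]
contact_force: [1.4, 0.2, -1.1]
opening: 0.088
```

```bash
python3 - <<'E'
from h import *
go(rw((0,60,110)),0.034)
E
```

```text
t 11.6 pos [1041.1   55.8  437.6] z [ 0.586  0.015 -0.81 ] x [0.81  0.029 0.586] op 0.088 q [ 0.06  0.61  0.88 -0.02  1.03  0.03] F [ 1.4  0.2 -1.1]
translation [-49.2   -7.79  -7.74] twist -0.001986260763133796
```

Request:
arm_command(plan=[{"translation": [-49.2, -7.8, -7.7], "twist": 0, "gripper": 0}, {"translation": [-49.2, -7.8, -7.7], "twist": 0, "gripper": 0}, {"translation": [-49.2, -7.8, -7.7], "twist": 0, "gripper": 0}, {"translation": [-49.2, -7.8, -7.7], "twist": 0, "gripper": 0}, {"translation": [-49.2, -7.8, -7.7], "twist": 0, "gripper": 0}])

```text
clock: 12.02
eef_pos: [855.5, 81.7, 343.9]
tcp_rot: [3.136, -0.627, 0.036]
contact_force: [0.3, -0.0, -1.0]
opening: 0.086
```

```bash
python3 - <<'E'
from h import *
go(rw((0,60,110)),0.034)
E
```

```text
t 12.02 pos [855.5  81.7 343.9] z [ 0.586  0.015 -0.81 ] x [0.809 0.029 0.586] op 0.086 q [ 0.12  0.32  1.52 -0.08  0.68  0.13] F [ 0.3 -0.  -1. ]
translation [-28.76  -4.55  -4.5 ] twist -0.0020008196692817837
```

Request:
arm_command(plan=[{"translation": [-28.8, -4.5, -4.5], "twist": 0, "gripper": 0}, {"translation": [-28.8, -4.5, -4.5], "twist": 0, "gripper": 0}, {"translation": [-28.8, -4.5, -4.5], "twist": 0, "gripper": 0}, {"translation": [-28.8, -4.5, -4.5], "twist": 0, "gripper": 0}, {"translation": [-28.8, -4.5, -4.5], "twist": 0, "gripper": 0}])

```text
clock: 12.43
eef_pos: [671.3, 106.9, 250.9]
tcp_rot: [3.136, -0.627, 0.035]
contact_force: [-0.4, -0.6, -1.4]
opening: 0.086
```

```bash
python3 - <<'E'
from h import *
go(rw((0,60,80)),0.034)
E
```

```text
t 12.43 pos [671.3 106.9 250.9] z [ 0.587  0.015 -0.81 ] x [0.809 0.029 0.587] op 0.086 q [ 0.22  0.12  1.99 -0.27  0.43  0.4 ] F [-0.4 -0.6 -1.4]
translation [-8.51 -1.4   1.72] twist -0.0021382127487834524
```

Request:
arm_command(plan=[{"translation": [-4.2, -0.7, 0.8], "twist": 0, "gripper": 0}, {"translation": [-7.5, -1.4, 1.5], "twist": 0, "gripper": 0}, {"translation": [-8.5, -1.4, 1.7], "twist": 0, "gripper": 0}, {"translation": [-8.5, -1.4, 1.7], "twist": 0, "gripper": 0}, {"translation": [-8.5, -1.4, 1.7], "twist": 0, "gripper": 0}])

```text
clock: 12.85
eef_pos: [612.5, 119.0, 188.1]
tcp_rot: [3.136, -0.628, 0.036]
contact_force: [0.9, -0.7, -0.7]
opening: 0.086
```

```bash
python3 - <<'E'
from h import *
from rig import *
go(rw((0,60,80)),0.034)
np.save("w4.npy",camera_model("wrist")['pose'])
cv2.imwrite("pics/w4.png",grab_frame("wrist"))
cv2.imwrite("pics/s4.png",grab_frame("side"))
s=cv2.imread("pics/s4.png");crop(s,310,60,120,150,5,"s4c")
E
```

```text
t 12.85 pos [612.5 119.  188.1] z [ 0.588  0.016 -0.809] x [0.809 0.029 0.588] op 0.086 q [ 0.28  0.13  2.15 -0.54  0.29  0.72] F [ 0.9 -0.7 -0.7]
translation [-0.1   0.03  0.07] twist -0.0013498015768196314
```

View pics/w4.png

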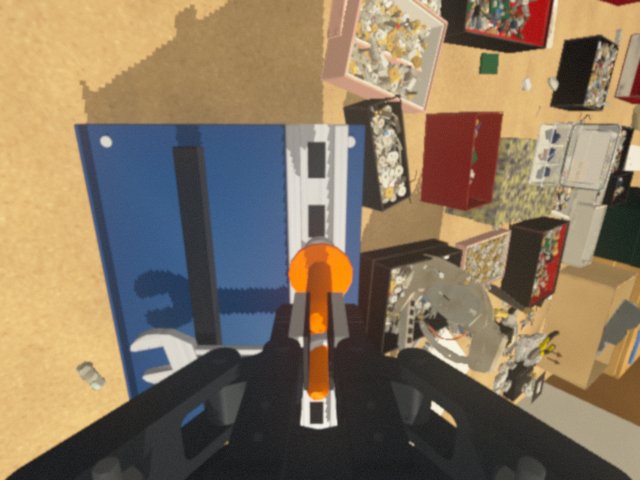

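View pics/s4c.png

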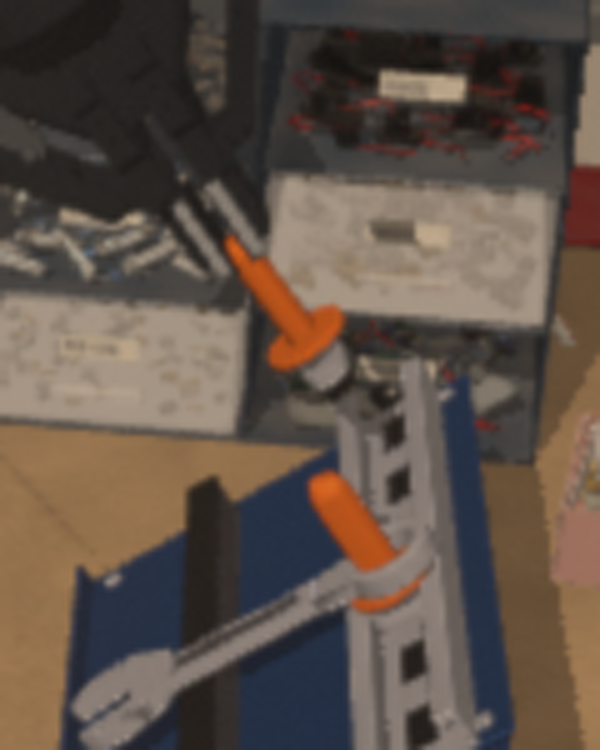

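```bash
python3 - <<'E'
from h import *
crop(cv2.imread("pics/w4.png"),270,120,110,130,5,"w4c")
from rig import *
m=camera_model("wrist");m['pose']=np.load("w4.npy")
for p in [(x,y,0) for y in (60,100,140) for x in (-21,-11.5,11.5,21)]: print(p,proj(m,rw(p)).round(1), ((proj(m,rw(p))-(270,120))*5).round(0))
# head at hand
P=np.array([612.5,119,188.1]);z=np.array([.588,.016,-.809])
for d in(27.5,27.5-8,27.5-15): print(d,proj(m,P+z*d).round(1))
E
```

```text
(-21, 60, 0) [287.4 234.5] [ 87. 573.]
(-11.5, 60, 0) [300.2 234.5] [151. 572.]
(11.5, 60, 0) [331.1 234.4] [305. 572.]
(21, 60, 0) [343.8 234.3] [369. 572.]
(-21, 100, 0) [286.  180.6] [ 80. 303.]
(-11.5, 100, 0) [299.4 180.6] [147. 303.]
(11.5, 100, 0) [331.8 180.6] [309. 303.]
(21, 100, 0) [345.2 180.6] [376. 303.]
(-21, 140, 0) [284.4 121.1] [72.  6.]
(-11.5, 140, 0) [298.6 121.2] [143.   6.]
(11.5, 140, 0) [332.7 121.3] [313.   6.]
(21, 140, 0) [346.7 121.3] [384.   6.]
27.5 [319.1 260.7]
19.5 [319.1 265.7]
12.5 [319.1 270.4]
```

View pics/w4c.png

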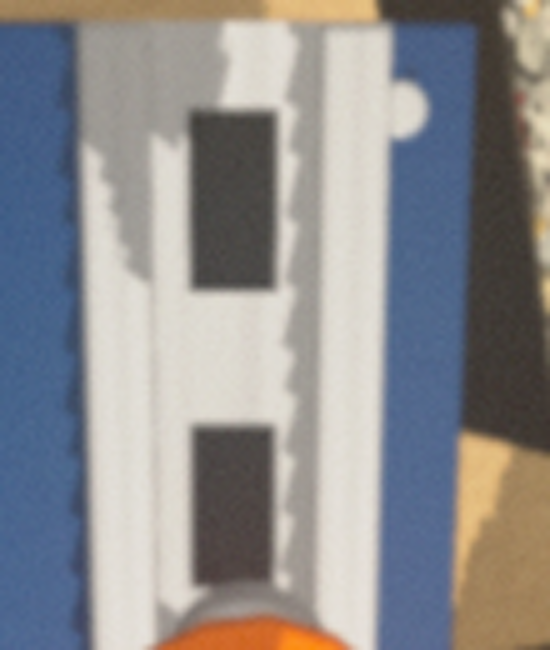

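```bash
python3 - <<'E'
from h import *
go(rw((1,60,33)),0.034)
E
```

```text
t 12.95 pos [614.2 119.  189.4] z [ 0.589  0.016 -0.808] x [0.807 0.028 0.59 ] op 0.085 q [ 0.28  0.13  2.15 -0.54  0.29  0.72] F [-0.  -0.1 -0.4]
translation [-0.3   0.01  4.78] twist -0.0023881700813555007
```

Request:
arm_command(plan=[{"translation": [-0.2, 0, 1.5], "twist": 0, "gripper": 0}, {"translation": [-0.3, 0, 3], "twist": 0, "gripper": 0}, {"translation": [-0.3, 0, 4.2], "twist": 0, "gripper": 0}, {"translation": [-0.3, 0, 4.8], "twist": 0, "gripper": 0}, {"translation": [-0.3, 0, 4.8], "twist": 0, "gripper": 0}])

```text
clock: 13.37
eef_pos: [642.0, 119.5, 149.2]
tcp_rot: [3.137, -0.632, 0.034]
contact_force: [-0.5, -0.4, -1.2]
opening: 0.086
```

```bash
python3 - <<'E'
from h import *
from rig import *
go(rw((1,60,13)),0.034)
np.save("w5.npy",camera_model("wrist")['pose'])
w=grab_frame("wrist");s=grab_frame("side")
a=cv2.resize(w[120:320,250:390],None,fx=4,fy=4,interpolation=cv2.INTER_CUBIC)
cv2.imwrite("pics/w5.png",a[:600]);crop(s,340,90,80,100,6,"s5")
m=camera_model("wrist");m['pose']=np.load("w5.npy")
st=sense();P=st['eef_pos'];z=R.from_euler('xyz',st['tcp_rot']).as_matrix()[:,2]
for d in(27.5,27.5-8,12.5):
  for dy in (0,17): print(d,dy,((proj(m,P+z*d+RM[:,1]*dy)-(250,120))*4).round(1))
for p in [(x,y,0) for y in (90,130) for x in (-21,-11.5,11.5,21)]: print(p,((proj(m,rw(p))-(250,120))*4).round(0))
E
```

```text
t 13.37 pos [642.  119.5 149.2] z [ 0.59   0.016 -0.807] x [0.807 0.027 0.591] op 0.086 q [ 0.26  0.24  2.13 -0.74  0.21  0.91] F [-0.5 -0.4 -1.2]
translation [-0.23 -0.03  1.88] twist -0.003584873176134762
27.5 0 [274.9 564.3]
27.5 17 [275.  456.4]
19.5 0 [275.  584.5]
19.5 17 [275.1 473.1]
12.5 0 [275.1 603.5]
12.5 17 [275.1 488.9]
(-21, 90, 0) [109. 360.]
(-11.5, 90, 0) [174. 360.]
(11.5, 90, 0) [331. 359.]
(21, 90, 0) [395. 359.]
(-21, 130, 0) [99. 78.]
(-11.5, 130, 0) [168.  78.]
(11.5, 130, 0) [334.  78.]
(21, 130, 0) [403.  77.]
```

View pics/w5.png

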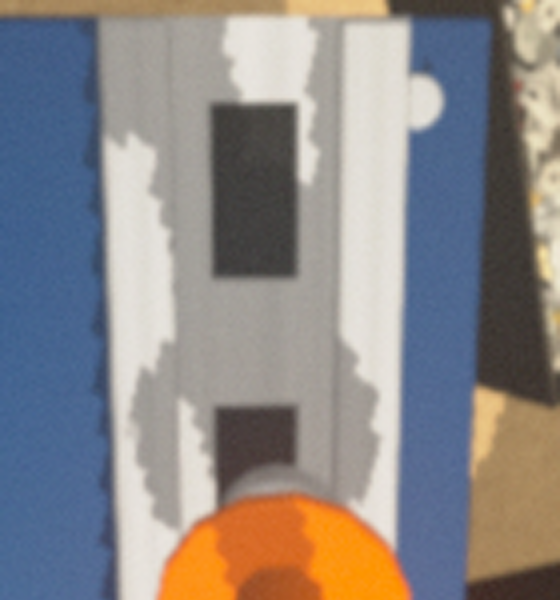

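View pics/s5.png

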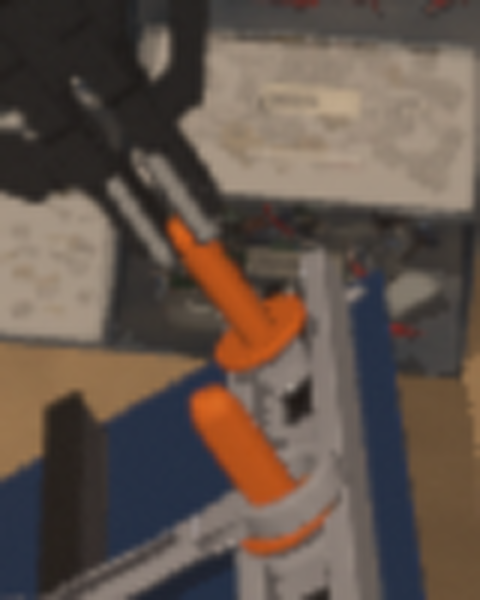

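Request:
arm_command(plan=[{"translation": [-0.28, 0, 0], "twist": 0, "gripper": 0}, {"translation": [-0.28, 0, 0], "twist": 0, "gripper": 0}, {"translation": [-0.28, 0, 0.4], "twist": 0, "gripper": 0}, {"translation": [-0.28, 0, 0.8], "twist": 0, "gripper": 0}, {"translation": [-0.28, 0, 1.1], "twist": 0, "gripper": 0}])

```text
clock: 13.88
eef_pos: [645.8, 119.7, 139.2]
tcp_rot: [3.137, -0.632, 0.034]
contact_force: [-0.1, 0.2, -1.9]
opening: 0.082
```

```bash
python3 - <<'E'
from h import *
from rig import *
go(rw((1,60,13)),0.034)
w=grab_frame("wrist");s=grab_frame("side")
a=cv2.resize(w[120:320,250:390],None,fx=4,fy=4,interpolation=cv2.INTER_CUBIC)
b=cv2.resize(s[110:180,345:405],None,fx=8,fy=8,interpolation=cv2.INTER_CUBIC)[:560]
cv2.imwrite("pics/w6.png",a[:560]);cv2.imwrite("pics/s6.png",b)
E
```

```text
t 13.88 pos [645.8 119.7 139.2] z [ 0.591  0.016 -0.807] x [0.806 0.027 0.591] op 0.082 q [ 0.26  0.26  2.13 -0.81  0.19  0.99] F [-0.1  0.2 -1.9]
translation [ 0.06 -0.02  0.86] twist -0.003231064080398971
```

View pics/w6.png

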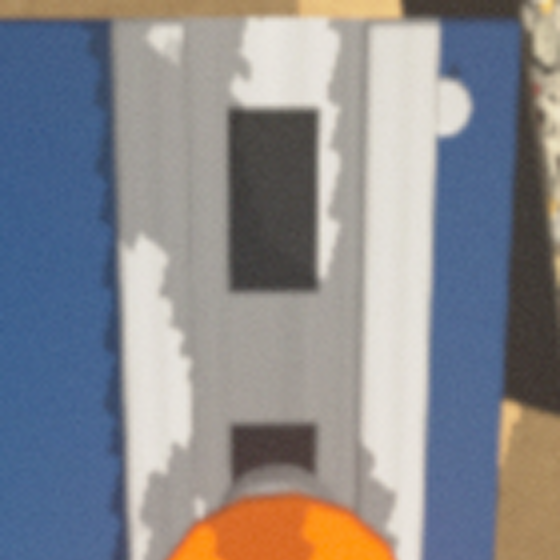

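View pics/s6.png

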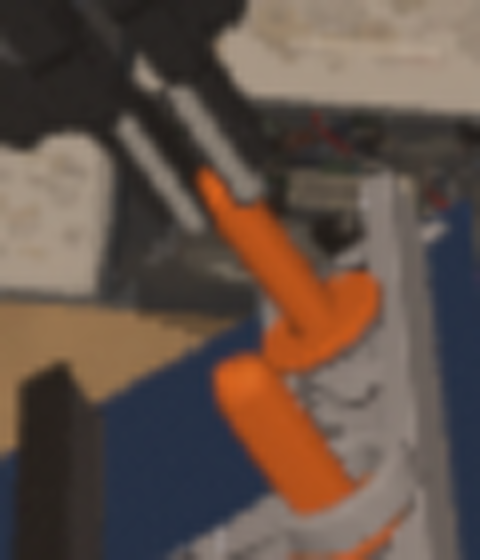

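Request:
arm_command(plan=[{"translation": [0, 0, 0.3], "twist": 0, "gripper": 0}, {"translation": [0, 0, 0.5], "twist": 0, "gripper": 0}, {"translation": [0, 0, 0.7], "twist": 0, "gripper": 0}, {"translation": [0, 0, 0.8], "twist": 0, "gripper": 0}, {"translation": [0, 0, 0.8], "twist": 0, "gripper": 0}])

```text
clock: 14.4
eef_pos: [650.6, 120.0, 135.5]
tcp_rot: [3.138, -0.636, 0.034]
contact_force: [-33.3, -3.2, 42.8]
opening: 0.084
```

```bash
python3 - <<'E'
from h import *
from rig import *
go(rw((1,60,13)),0.034)
s=grab_frame("side")
b=cv2.resize(s[110:180,345:405],None,fx=8,fy=8,interpolation=cv2.INTER_CUBIC)[:560]
cv2.imwrite("pics/s7.png",b)
E
```

```text
t 14.4 pos [650.6 120.  135.5] z [ 0.594  0.016 -0.804] x [0.804 0.027 0.594] op 0.084 q [ 0.26  0.27  2.13 -0.86  0.18  1.03] F [-33.3  -3.2  42.8]
translation [-0.12 -0.01  0.28] twist -0.0030922948481222345
```

View pics/s7.png

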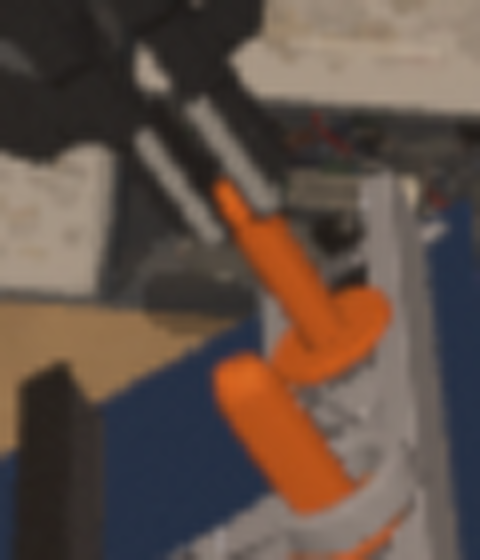

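```bash
python3 - <<'E'
from h import *
from rig import *
S=camera_model("side")
for z in(0,2,4,8,12): print(z,((proj(S,rw((1,60,z)))-(345,110))*8).round(0), "hung",((proj(S,rw((1,-34.5,z)))-(345,110))*8).round(0))
E
```

```text
0 [337. 345.] hung [352. 533.]
2 [333. 339.] hung [348. 527.]
4 [329. 333.] hung [343. 521.]
8 [322. 322.] hung [335. 509.]
12 [314. 310.] hung [327. 497.]
```

Request:
arm_command(plan=[{"translation": [-0.05, 0, -0.2], "twist": 0, "gripper": 0}, {"translation": [-0.05, 0, -0.2], "twist": -0.1, "gripper": 0}, {"translation": [-0.05, 0, -0.2], "twist": -0.2, "gripper": 0}, {"translation": [-0.05, 0, -0.2], "twist": -0.3, "gripper": 0}, {"translation": [-0.05, 0, -0.2], "twist": -0.4, "gripper": 0}])

```text
clock: 14.87
eef_pos: [649.1, 119.9, 136.8]
tcp_rot: [2.855, -0.576, 0.523]
contact_force: [-0.5, 0.2, -1.8]
opening: 0.084
```

```bash
python3 - <<'E'
from h import *
from rig import *
go(rw((1,60,15)))
print(sense()['wrist_torque'].round(2))
E
```

```text
t 14.87 pos [649.1 119.9 136.8] z [ 0.594  0.016 -0.804] x [0.727 0.419 0.545] op 0.084 q [ 0.26  0.27  2.13 -0.85  0.18  0.62] F [-0.5  0.2 -1.8]
translation [-0.06 -0.03  0.26] twist None
[ 0.02  0.38 -0.04]
```

Request:
arm_command(plan=[{"translation": [0, 0, 0], "twist": -0.12, "gripper": 0}, {"translation": [0, 0, 0], "twist": -0.24, "gripper": 0}, {"translation": [0, 0, 0], "twist": -0.36, "gripper": 0}, {"translation": [0, 0, 0], "twist": -0.48, "gripper": 0}, {"translation": [0, 0, 0], "twist": -0.6, "gripper": 0}])

```text
clock: 15.28
eef_pos: [649.2, 120.0, 136.6]
tcp_rot: [2.581, -0.318, 1.136]
contact_force: [-0.4, -0.3, -0.2]
opening: 0.086
```

Request:
arm_command(plan=[{"translation": [0, 0, 0], "twist": -0.12, "gripper": 0}, {"translation": [0, 0, 0], "twist": -0.24, "gripper": 0}, {"translation": [0, 0, 0], "twist": -0.36, "gripper": 0}, {"translation": [0, 0, 0], "twist": -0.48, "gripper": 0}, {"translation": [0, 0, 0], "twist": -0.57, "gripper": 0}])

```text
clock: 15.7
eef_pos: [649.3, 120.0, 136.4]
tcp_rot: [2.506, 0.013, 1.616]
contact_force: [0.2, -0.2, -1.5]
opening: 0.085
```

```bash
python3 - <<'E'
from h import *
from rig import *
go(rw((1,60,15)))
s=grab_frame("side")
st=sense();x=R.from_euler('xyz',st['tcp_rot']).as_matrix()[:,0];print("x in rail",RM.T@x)
b=cv2.resize(s[110:180,345:405],None,fx=8,fy=8,interpolation=cv2.INTER_CUBIC)[:560]
cv2.imwrite("pics/s8.png",b)
cv2.imwrite("pics/w8.png",grab_frame("wrist"))
E
```

```text
t 15.7 pos [649.3 120.  136.4] z [ 0.594  0.016 -0.805] x [-0.045  0.999 -0.013] op 0.085 q [ 0.26  0.27  2.13 -0.86  0.18 -0.56] F [ 0.2 -0.2 -1.5]
translation [-0.   -0.06  0.23] twist None
x in rail [-0.02107311  0.99976818 -0.00441615]
```

View pics/s8.png

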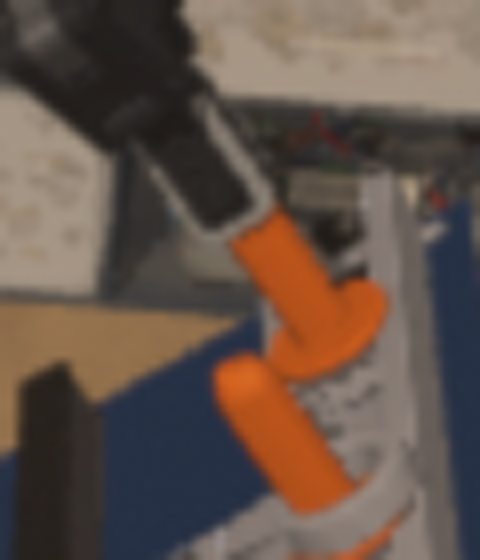

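View pics/w8.png

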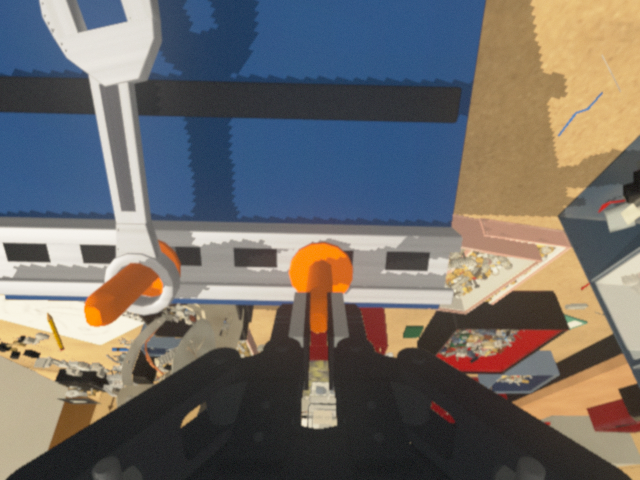

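Request:
arm_command(plan=[{"translation": [0, 0, -0.2], "twist": 0, "gripper": 0}, {"translation": [0, 0, -0.4], "twist": 0, "gripper": 0}, {"translation": [0, 0, -0.5], "twist": 0, "gripper": 0}, {"translation": [0, 0, -0.5], "twist": 0, "gripper": 0}, {"translation": [0, 0, -0.5], "twist": 0, "gripper": 0}])

```text
clock: 16.22
eef_pos: [647.8, 120.3, 137.9]
tcp_rot: [2.508, 0.007, 1.609]
contact_force: [43.4, 3.1, -49.4]
opening: 0.083
```

Request:
arm_command(plan=[{"translation": [0, 0, 0.25], "twist": 0, "gripper": 0}, {"translation": [0, 0, 0.35], "twist": 0, "gripper": 0}, {"translation": [0, 0, 0.35], "twist": 0, "gripper": 0.5}, {"translation": [0, 0, 0.35], "twist": 0, "gripper": 0.5}, {"translation": [0, 0, 0.35], "twist": 0, "gripper": 0.5}])

```text
clock: 16.63
eef_pos: [650.0, 120.5, 135.3]
tcp_rot: [2.508, 0.006, 1.608]
contact_force: [0.2, 0.4, 0.1]
opening: 0.493
```

```bash
python3 - <<'E'
from h import *
go(rw((1,60,110)))
E
```

```text
t 16.63 pos [650.  120.5 135.3] z [ 0.592  0.017 -0.806] x [-0.037  0.999 -0.006] op 0.493 q [ 0.26  0.27  2.13 -0.85  0.18 -0.56] F [0.2 0.4 0.1]
translation [-0.08  0.17 -9.4 ] twist None
```

Request:
arm_command(plan=[{"translation": [0, 0, -2], "twist": 0, "gripper": 0.5}, {"translation": [0, 0, -5], "twist": 0, "gripper": 0.5}, {"translation": [0, 0, -9], "twist": 0, "gripper": 0.7}, {"translation": [0, 0, -11], "twist": 0, "gripper": 1}, {"translation": [0, 0, -11], "twist": 0, "gripper": 1}])

```text
clock: 17.05
eef_pos: [584.9, 119.1, 228.1]
tcp_rot: [2.502, 0.004, 1.607]
contact_force: [0.8, 0.1, 0.3]
opening: 0.903
```

```bash
python3 - <<'E'
from h import *
from rig import *
s=grab_frame("side")
b=cv2.resize(s[110:180,345:405],None,fx=8,fy=8,interpolation=cv2.INTER_CUBIC)[:560]
cv2.imwrite("pics/s9.png",b)
go((430,-319,130))
E
```

```text
t 17.1 pos [585.3 119.  226.5] z [ 0.595  0.018 -0.803] x [-0.037  0.999 -0.004] op 0.979 q [ 0.3   0.02  2.17 -0.45  0.36 -0.94] F [ 0.2  0.7 -0.3]
translation [-43.16 -19.61  -2.3 ] twist None
```

View pics/s9.png

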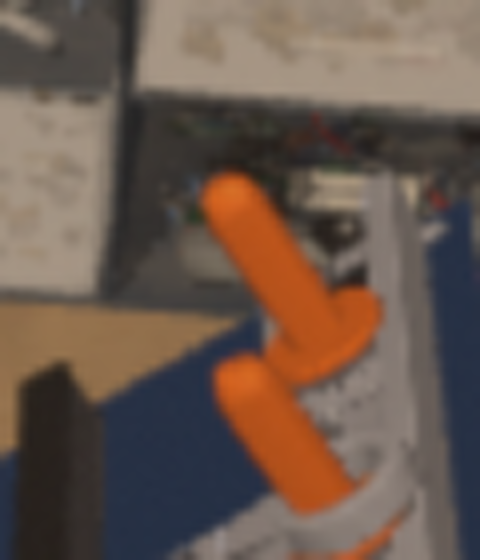

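Request:
arm_command(plan=[{"translation": [-43.2, -19.6, -2.3], "twist": 0, "gripper": 1}, {"translation": [-43.2, -19.6, -2.3], "twist": 0, "gripper": 1}, {"translation": [-43.2, -19.6, -2.3], "twist": 0, "gripper": 1}, {"translation": [-43.2, -19.6, -2.3], "twist": 0, "gripper": 1}, {"translation": [-43.2, -19.6, -2.3], "twist": 0, "gripper": 1}])

```text
clock: 17.52
eef_pos: [539.3, -6.9, 193.5]
tcp_rot: [2.51, 0.002, 1.608]
contact_force: [-0.7, -0.5, -0.9]
opening: 0.999
```

```bash
python3 - <<'E'
from h import *
go((430,-319,130))
E
```

```text
t 17.52 pos [539.3  -6.9 193.5] z [ 0.59   0.02  -0.807] x [-0.037  0.999 -0.002] op 0.999 q [-0.05 -0.03  2.31  0.21  0.24 -1.85] F [-0.7 -0.5 -0.9]
translation [-30.77 -13.54  -1.95] twist None
```

Request:
arm_command(plan=[{"translation": [-30.8, -13.5, -2], "twist": 0, "gripper": 1}, {"translation": [-30.8, -13.5, -2], "twist": 0, "gripper": 1}, {"translation": [-30.8, -13.5, -2], "twist": 0, "gripper": 1}, {"translation": [-30.8, -13.5, -2], "twist": 0, "gripper": 1}, {"translation": [-30.8, -13.5, -2], "twist": 0, "gripper": 1}])

```text
clock: 17.93
eef_pos: [502.1, -107.6, 169.5]
tcp_rot: [2.518, 0.001, 1.607]
contact_force: [-0.9, 0.9, -0.4]
opening: 0.996
```

```bash
python3 - <<'E'
from h import *
go((430,-319,130))
E
```

```text
t 17.93 pos [ 502.1 -107.6  169.5] z [ 0.584  0.02  -0.812] x [-0.037  0.999 -0.001] op 0.996 q [-0.39 -0.01  2.36  0.87  0.32 -2.77] F [-0.9  0.9 -0.4]
translation [-20.85  -8.8   -1.43] twist None
```

```bash
cat > fk.py <<'E'
from h import *
from scipy.optimize import least_squares
Rz=lambda a:R.from_euler('z',a).as_matrix();Ry=lambda a:R.from_euler('y',a).as_matrix()
D=[([1.2,.353,1.633,0,1.155,0],(227,582,199)),([.03,.99,.06,0,1.46,0],(1153.4,38.5,493.3)),([.28,.13,2.15,-.54,.29,.72],(612.5,119,188.1)),([-.39,-.01,2.36,.87,.32,-2.77],(502.1,-107.6,169.5)),([.26,.27,2.13,-.85,.18,1.03],(650.6,120,135.5)),([.03,1.04,.09,0,1.99,0],(967.5,29.5,363.6)),([-.04,.32,2.18,-.01,.64,-2.1],(426.3,-18.4,27.5)),([-.04,0,2,0,1.14,-1.65],(425.4,-17.6,229.6))]
def fk(q,p):
    a0,h,L1,L2,off,d=p
    A=Rz(q[0])@Ry(q[1]);B=A@Ry(q[2]);C=B@Rz(q[3])@Ry(q[4])@Rz(q[5])
    pos=Rz(q[0])@np.array([a0,0,h])+A@np.array([0,0,L1])+B@np.array([off,0,L2])+C@np.array([0,0,d])
    return pos,C
f=least_squares(lambda p:np.hstack([fk(q,p)[0]-x for q,x in D]),[0,175,565,500,50,250])
P=f.x
def ik(pos,C,q0):
    lo=[-2.63,-.92,.06,-1.3,0,-3.02];hi=[2.63,2.1,2.66,4.44,2.69,3.02]
    def e(q):
        p,M=fk(q,P);return np.hstack([(p-pos)/100,R.from_matrix(M.T@C).as_rotvec()])
    r=least_squares(e,np.clip(q0,np.array(lo)+1e-3,np.array(hi)-1e-3),bounds=(lo,hi));return r.x,r.cost
if __name__=="__main__":
    print(P.round(1),f.fun.round(0))
    from rig import sense
    s=sense();C0=R.from_euler('xyz',s['tcp_rot']).as_matrix()
    M=fk(s['qpos'],P)[1];print((M.T@C0).round(3));C=C0@np.linalg.inv(M.T@C0)@np.eye(3) if 0 else C0
    Off=M.T@C0
    for p in [(450,-200,150),(430,-319,130),(493,-319,8)]:
        for tw in(0,np.pi):
            print(p,tw,*[x.round(2) for x in ik(np.array(p),C0@Rz(tw)@Off.T,s['qpos'] if tw==0 else s['qpos']+[0,0,0,0,0,np.pi])])
E
python3 fk.py
```

```text
[  1.8 293.7 567.6 491.3  58.6 375.7] [-1. -0. -0. -1. -4.  2.  2.  0. -0. -1. -1.  0. -1.  1.  1.  1. -0. -2.
  1. -1.  1. -1.  1. -2.]
[[-1. -0.  0.]
 [ 0. -1. -0.]
 [-0. -0.  1.]]
(450, -200, 150) 0 [-0.68  0.03  2.34  0.88  0.46 -3.02] 0.0
(450, -200, 150) 3.141592653589793 [-0.73  0.04  2.37  1.06  0.48 -0.1 ] 0.0
(430, -319, 130) 0 [-0.89  0.17  2.18  0.72  0.58 -3.02] 0.01
(430, -319, 130) 3.141592653589793 [-1.    0.21  2.24  1.04  0.62 -0.32] 0.0
(493, -319, 8) 0 [-0.74  0.46  2.11  0.8   0.38 -3.02] 0.03
(493, -319, 8) 3.141592653589793 [-0.87  0.52  2.21  1.58  0.48 -0.82] 0.0
```

Request:
arm_command(plan=[{"translation": [0, 0, 0], "twist": 0.125, "gripper": 1}, {"translation": [-2, -1, 0], "twist": 0.25, "gripper": 1}, {"translation": [-4, -2, 0], "twist": 0.375, "gripper": 1}, {"translation": [-7, -3, 0], "twist": 0.5, "gripper": 1}, {"translation": [-10, -4, -1], "twist": 0.625, "gripper": 1}])

```text
clock: 18.35
eef_pos: [466.5, -209.8, 151.9]
tcp_rot: [2.619, -0.351, 1.071]
contact_force: [0.5, -0.3, -0.3]
opening: 0.998
```

```bash
python3 - <<'E'
from h import *
go((430,-319,130),1.571)
E
```

```text
t 18.35 pos [ 466.5 -209.8  151.9] z [ 0.581  0.022 -0.814] x [0.45  0.824 0.344] op 0.998 q [-0.72  0.07  2.33  1.03  0.49 -2.58] F [ 0.5 -0.3 -0.3]
translation [-11.39   2.68  -0.58] twist -0.6016893864287944
```

Request:
arm_command(plan=[{"translation": [-11.4, 2.7, -0.6], "twist": 1.5, "gripper": 1}, {"translation": [-11.4, 2.7, -0.6], "twist": 1.5, "gripper": 1}, {"translation": [-11.4, 2.7, -0.6], "twist": 1.5, "gripper": 1}, {"translation": [-11.4, 2.7, -0.6], "twist": 1.5, "gripper": 1}, {"translation": [-11.4, 2.7, -0.6], "twist": 1.5, "gripper": 1}])

```text
clock: 18.77
eef_pos: [428.2, -322.1, 127.9]
tcp_rot: [2.926, -0.584, 0.411]
contact_force: [0.8, 0.6, -0.1]
opening: 1.001
```

Request:
arm_command(plan=[{"translation": [0, 0, 0], "twist": 1.2, "gripper": 1}, {"translation": [0, 0, 0], "twist": 1.2, "gripper": 1}, {"translation": [0, 0, 0], "twist": 1.2, "gripper": 1}, {"translation": [0, 0, 0], "twist": 1.2, "gripper": 1}, {"translation": [0, 0, 0], "twist": 1.2, "gripper": 1}])

```text
clock: 19.18
eef_pos: [427.3, -322.5, 126.0]
tcp_rot: [-2.928, -0.584, -0.34]
contact_force: [0.3, -0.6, -0.2]
opening: 1.001
```

Request:
arm_command(plan=[{"translation": [0, 0, 0], "twist": 1.2, "gripper": 1}, {"translation": [0, 0, 0], "twist": 1.2, "gripper": 1}, {"translation": [0, 0, 0], "twist": 1.2, "gripper": 1}, {"translation": [0, 0, 0], "twist": 1.2, "gripper": 1}, {"translation": [0, 0, 0], "twist": 1.2, "gripper": 1}])

```text
clock: 19.6
eef_pos: [426.5, -322.7, 124.1]
tcp_rot: [-2.624, -0.35, -0.994]
contact_force: [0.5, 0.9, -0.2]
opening: 0.999
```

```bash
python3 - <<'E'
from h import *
from rig import *
go((450,-319,70),1.605)
T=camera_model("top")
# refit spanner with line: project model outline check
for X in (18.5,0,-18.5,-34,-98,-128,-146):
    p=np.array([527.7,-290.6,9])+X*np.array([.833,.553,0]);print(X,((proj(T,p)-(385,240))*6).round(0))
E
```

```text
t 19.6 pos [ 426.5 -322.7  124.1] z [ 0.577  0.02  -0.816] x [ 0.512 -0.787  0.343] op 0.999 q [-1.01  0.22  2.24  1.04  0.62 -0.96] F [ 0.5  0.9 -0.2]
translation [-0.95  0.79  5.78] twist 0.6362393039879075
18.5 [95. 81.]
0 [128. 129.]
-18.5 [161. 177.]
-34 [189. 217.]
-98 [305. 386.]
-128 [360. 466.]
-146 [393. 514.]
```

Request:
arm_command(plan=[{"translation": [-0.5, 0.4, 2], "twist": 0.125, "gripper": 1}, {"translation": [-0.9, 0.8, 4], "twist": 0.25, "gripper": 1}, {"translation": [-0.9, 0.8, 5.8], "twist": 0.375, "gripper": 1}, {"translation": [-0.9, 0.8, 5.8], "twist": 0.5, "gripper": 1}, {"translation": [-0.9, 0.8, 5.8], "twist": 0.64, "gripper": 1}])

```text
clock: 20.02
eef_pos: [449.3, -318.8, 66.8]
tcp_rot: [-2.53, -0.004, -1.526]
contact_force: [-0.0, -0.1, 1.2]
opening: 0.998
```

```bash
python3 - <<'E'
from h import *
from rig import *
np.save("w10.npy",camera_model("wrist")['pose'])
cv2.imwrite("pics/w10.png",grab_frame("wrist"))
go((493,-319,9),1.605)
E
```

```text
t 20.07 pos [ 449.4 -319.    67.4] z [ 0.574  0.022 -0.819] x [ 0.037 -0.999 -0.001] op 1.0 q [-0.95  0.35  2.24  1.26  0.53 -0.54] F [0.2 0.6 0.2]
translation [ 0.16 -0.21  7.28] twist 0.001864333922728001
```

View pics/w10.png

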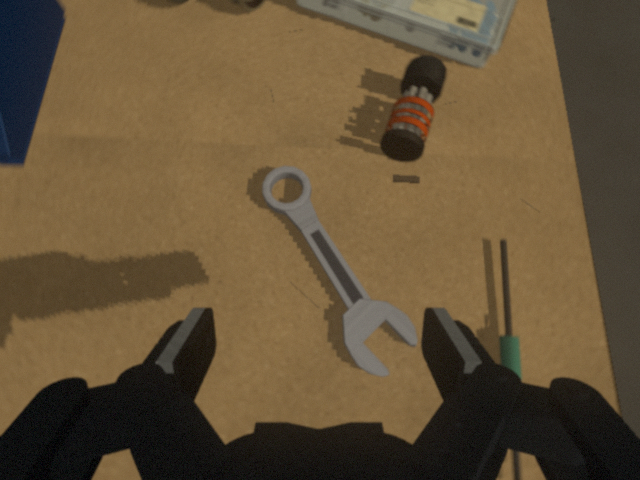

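```bash
python3 - <<'E'
from h import *
from rig import *
m=camera_model("wrist");m['pose']=np.load("w10.npy")
print("ring",onz(m,287,188,10),"shank mid",onz(m,337,264,9),onz(m,358,303,9))
go((493,-319,9),1.605)
E
```

```text
ring [ 527.84715954 -292.55687394   10.        ] shank mid [ 471.71895857 -331.57348413    9.        ] [ 445.19167109 -346.64738606    9.        ]
t 20.07 pos [ 449.4 -319.    67.4] z [ 0.574  0.022 -0.819] x [ 0.037 -0.999 -0.001] op 1.0 q [-0.95  0.35  2.24  1.26  0.53 -0.54] F [0.2 0.6 0.2]
translation [ 0.16 -0.21  7.28] twist 0.001864333922728001
```

Request:
arm_command(plan=[{"translation": [0.1, -0.1, 2.5], "twist": 0, "gripper": 1}, {"translation": [0.15, -0.2, 5], "twist": 0, "gripper": 1}, {"translation": [0.15, -0.2, 6.8], "twist": 0, "gripper": 1}, {"translation": [0.15, -0.2, 7.1], "twist": 0, "gripper": 0.5}, {"translation": [0.15, -0.2, 7.1], "twist": 0, "gripper": 0}], squeeze=40)

```text
clock: 20.48
eef_pos: [491.1, -318.1, 8.4]
tcp_rot: [-2.533, 0.002, -1.532]
contact_force: [-0.8, -0.0, 1.2]
opening: 0.748
```

Request:
arm_command(plan=[{"translation": [0, 0, 0], "twist": 0, "gripper": 0}, {"translation": [0, 0, 0], "twist": 0, "gripper": 0}, {"translation": [0, 0, 0], "twist": 0, "gripper": 0}, {"translation": [0, 0, 0], "twist": 0, "gripper": 0}, {"translation": [0, 0, 0], "twist": 0, "gripper": 0}])

```text
clock: 20.9
eef_pos: [491.0, -318.6, 9.1]
tcp_rot: [-2.532, 0.001, -1.533]
contact_force: [-0.0, -1.0, -0.5]
opening: 0.004
```

```bash
python3 - <<'E'
from h import *
from rig import *
cv2.imwrite("pics/w11.png",grab_frame("wrist"))
go((493,-319,9),1.605)
E
```

```text
t 20.95 pos [ 491.1 -318.5    9. ] z [ 0.572  0.023 -0.82 ] x [ 0.038 -0.999 -0.002] op -0.0 q [-0.87  0.51  2.2   1.52  0.47 -0.76] F [ 0.5  0.1 -0.1]
translation [ 0.06 -0.16  0.11] twist 0.0024323491680244835
```

View pics/w11.png

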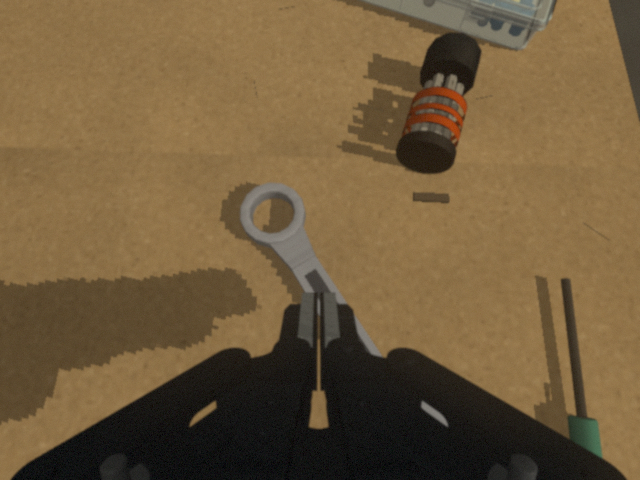

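Request:
arm_command(plan=[{"translation": [0, 0, -0.3], "twist": 0, "gripper": 0.7}, {"translation": [0, 0, -0.3], "twist": 0, "gripper": 0.7}, {"translation": [0, 0, -0.3], "twist": 0, "gripper": 0.7}, {"translation": [0, 0.2, 0.2], "twist": 0, "gripper": 0.7}, {"translation": [0, 0.3, 0.4], "twist": 0, "gripper": 0.7}])

```text
clock: 21.37
eef_pos: [491.0, -318.6, 3.9]
tcp_rot: [-2.532, 0.001, -1.532]
contact_force: [-1.0, 0.2, -0.3]
opening: 0.692
```

Request:
arm_command(plan=[{"translation": [0, 0.05, 0.1], "twist": 0, "gripper": 0}, {"translation": [0, 0.05, 0.1], "twist": 0, "gripper": 0}, {"translation": [0, 0.05, 0.1], "twist": 0, "gripper": 0}, {"translation": [0, 0.05, 0.1], "twist": 0, "gripper": 0}, {"translation": [0, 0.05, 0.1], "twist": 0, "gripper": 0}])

```text
clock: 21.78
eef_pos: [491.2, -318.6, 2.8]
tcp_rot: [-2.532, 0.001, -1.532]
contact_force: [0.5, -0.1, -0.1]
opening: 0.009
```

```bash
python3 - <<'E'
from h import *
from rig import *
cv2.imwrite("pics/w12.png",grab_frame("wrist"))
go((493,-319,3),1.605)
E
```

```text
t 21.83 pos [ 491.2 -318.6    2.9] z [ 0.572  0.023 -0.82 ] x [ 0.038 -0.999 -0.001] op 0.003 q [-0.87  0.52  2.21  1.55  0.47 -0.79] F [ 0.6 -0.2  0.6]
translation [ 0.05 -0.15  0.09] twist 0.0027024537777498026
```

View pics/w12.png

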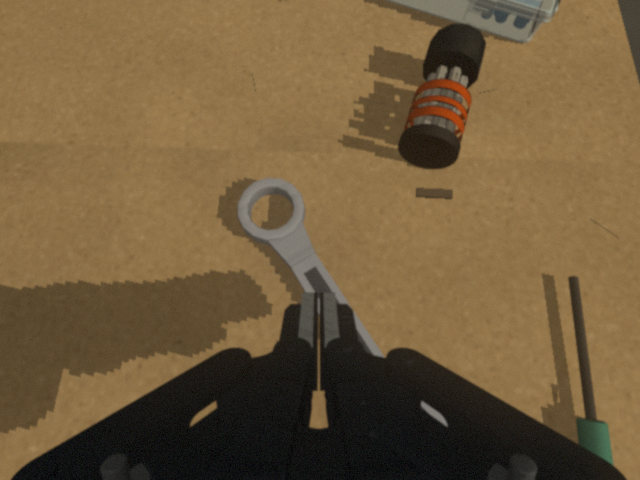

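```bash
python3 - <<'E'
from h import *
from rig import *
m=camera_model("wrist")
st=sense();P=st['eef_pos'];M=R.from_euler('xyz',st['tcp_rot']).as_matrix()
for d in(0,-5,-10,-19,-28,-40): print(d,proj(m,P+M[:,2]*d).round(1), [proj(m,P+M[:,2]*d+M[:,1]*e).round(0) for e in(-8,8)])
s=grab_frame("side");crop(s,200,280,130,110,6,"s12")
S=camera_model("side");print(((proj(S,P)-(200,280))*6).round(0),[((proj(S,P+M[:,2]*d)-(200,280))*6).round(0) for d in(-20,-40)])
E
```

```text
0 [317.6 279.3] [array([318., 265.]), array([318., 293.])]
-5 [317.6 283.3] [array([318., 269.]), array([318., 297.])]
-10 [317.6 287.5] [array([318., 273.]), array([318., 302.])]
-19 [317.6 295.6] [array([318., 280.]), array([318., 310.])]
-28 [317.5 304.6] [array([318., 289.]), array([318., 320.])]
-40 [317.5 318.2] [array([317., 301.]), array([318., 335.])]
[472. 383.] [array([427., 339.]), array([381., 295.])]
```

View pics/s12.png

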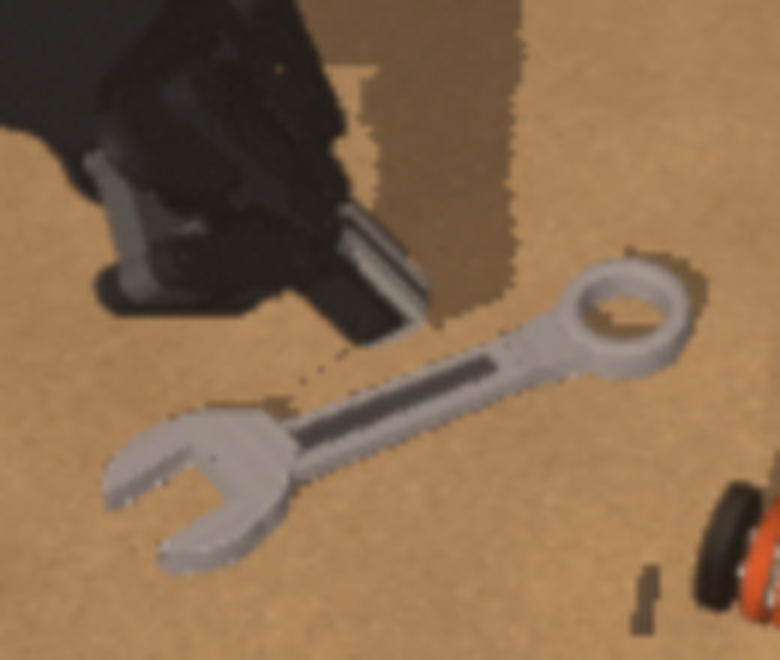

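Request:
arm_command(plan=[{"translation": [0, 0, 0], "twist": 0, "gripper": 0.8}, {"translation": [0, 0, 0], "twist": 0, "gripper": 0.8}, {"translation": [0, -0.1, 0], "twist": 0, "gripper": 0.8}, {"translation": [0, -0.3, 1.0], "twist": 0, "gripper": 0.8}, {"translation": [0, -0.3, 1.7], "twist": 0, "gripper": 0.8}])

```text
clock: 22.3
eef_pos: [503.9, -318.5, -9.1]
tcp_rot: [-2.531, 0.0, -1.533]
contact_force: [0.5, 0.7, -0.7]
opening: 0.706
```

Request:
arm_command(plan=[{"translation": [0, 0, 0.4], "twist": 0, "gripper": 0.8}, {"translation": [0, 0, 0.6], "twist": 0, "gripper": 0}, {"translation": [0, 0, 0.6], "twist": 0, "gripper": 0}, {"translation": [0, 0, 0.6], "twist": 0, "gripper": 0}, {"translation": [0, 0, 0.6], "twist": 0, "gripper": 0}])

```text
clock: 22.72
eef_pos: [507.4, -318.8, -13.7]
tcp_rot: [-2.531, -0.0, -1.533]
contact_force: [-1.1, -2.8, 2.4]
opening: 0.239
```

```bash
python3 - <<'E'
from h import *
from rig import *
go((493,-319,3),1.605)
cv2.imwrite("pics/w13.png",grab_frame("wrist"))
s=grab_frame("side");crop(s,200,280,130,110,6,"s13")
E
```

```text
t 22.72 pos [ 507.4 -318.8  -13.7] z [ 0.573  0.021 -0.819] x [ 0.037 -0.999  0.   ] op 0.239 q [-0.84  0.57  2.18  1.63  0.46 -0.85] F [-1.1 -2.8  2.4]
translation [-0.04  0.22 -2.19] twist 0.002778774389309291
```

View pics/w13.png

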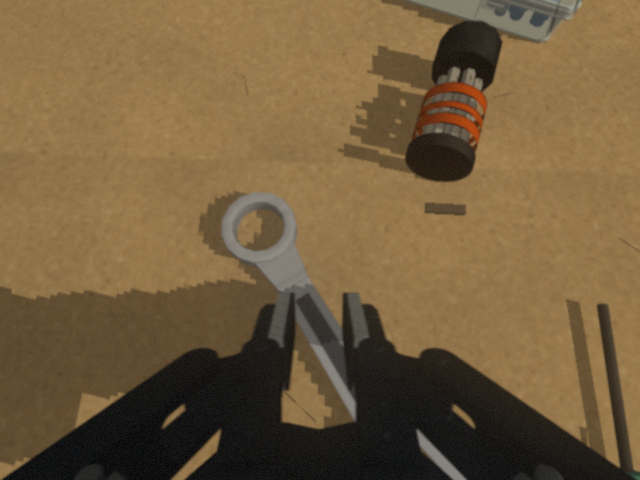

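View pics/s13.png

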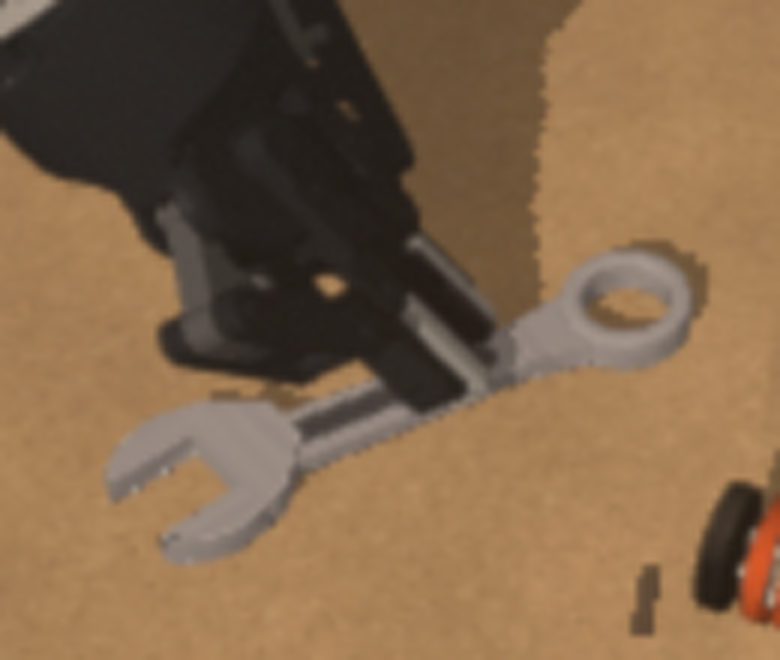

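Request:
arm_command(plan=[{"translation": [0, 0, 0.3], "twist": 0, "gripper": 0}, {"translation": [0, 0, 0.3], "twist": 0, "gripper": 0}, {"translation": [0, 0, 0.3], "twist": 0, "gripper": 0}, {"translation": [0, 0, 0.3], "twist": 0, "gripper": 0}, {"translation": [0, 0, 0.3], "twist": 0, "gripper": 0}], squeeze=60)

```text
clock: 23.23
eef_pos: [509.8, -319.3, -13.2]
tcp_rot: [-2.526, -0.001, -1.534]
contact_force: [-16.3, 2.0, 28.1]
opening: 0.002
```

```bash
python3 - <<'E'
from h import *
from rig import *
go((493,-319,3),1.605)
cv2.imwrite("pics/w14.png",grab_frame("wrist"))
s=grab_frame("side");crop(s,200,280,130,110,6,"s14")
E
```

```text
t 23.23 pos [ 509.8 -319.3  -13.2] z [ 0.577  0.02  -0.817] x [ 0.037 -0.999  0.001] op 0.002 q [-0.84  0.57  2.18  1.64  0.46 -0.86] F [-16.3   2.   28.1]
translation [-0.09  0.43 -2.29] twist 0.003042393201911242
```

View pics/w14.png

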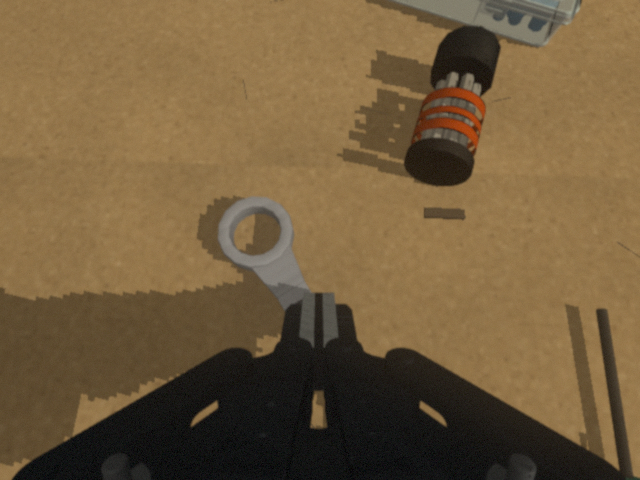

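View pics/s14.png

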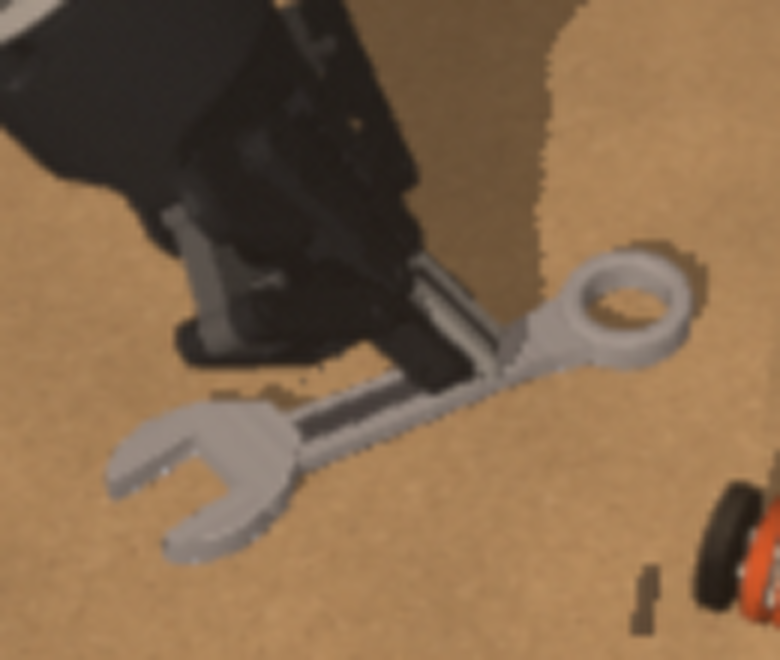

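Request:
arm_command(plan=[{"translation": [0, -0.1, -0.2], "twist": 0, "gripper": 0.65}, {"translation": [0, -0.1, -0.2], "twist": 0, "gripper": 0.65}, {"translation": [0, -0.1, -0.2], "twist": 0, "gripper": 0.65}, {"translation": [0, 0.2, 0.3], "twist": 0, "gripper": 0.65}, {"translation": [0, 0.45, 0.65], "twist": 0, "gripper": 0.65}], squeeze=60)

```text
clock: 23.75
eef_pos: [510.0, -319.3, -21.4]
tcp_rot: [-2.526, -0.002, -1.534]
contact_force: [0.1, 0.1, -0.1]
opening: 0.648
```

Request:
arm_command(plan=[{"translation": [0, 0.05, 0.05], "twist": 0, "gripper": 0}, {"translation": [0, 0.05, 0.05], "twist": 0, "gripper": 0}, {"translation": [0, 0.05, 0.05], "twist": 0, "gripper": 0}, {"translation": [0, 0.05, 0.05], "twist": 0, "gripper": 0}, {"translation": [0, 0.05, 0.05], "twist": 0, "gripper": 0}])

```text
clock: 24.17
eef_pos: [511.6, -319.2, -20.3]
tcp_rot: [-2.522, -0.002, -1.531]
contact_force: [-1.7, 1.8, 16.3]
opening: 0.19
```

```bash
python3 - <<'E'
from h import *
from rig import *
go((493,-319,3),1.605)
cv2.imwrite("pics/w15.png",grab_frame("wrist"))
s=grab_frame("side");crop(s,200,280,130,110,6,"s15")
E
```

```text
t 24.17 pos [ 511.6 -319.2  -20.3] z [ 0.58   0.021 -0.814] x [ 0.039 -0.999  0.002] op 0.19 q [-0.84  0.59  2.18  1.68  0.47 -0.91] F [-1.7  1.8 16.3]
translation [-0.09  0.15 -2.98] twist 0.005485202254968957
```

View pics/w15.png

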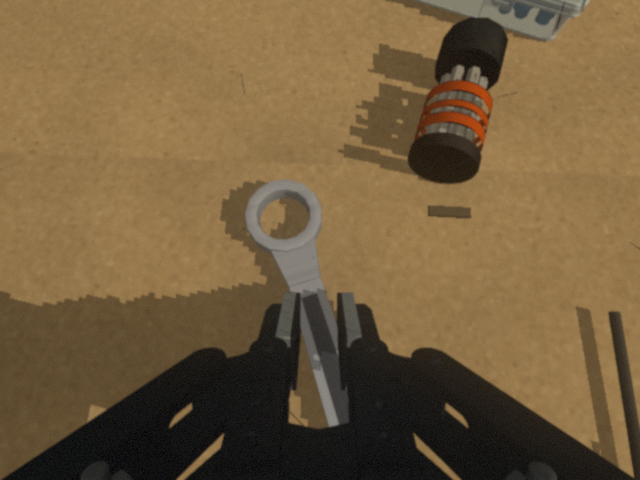

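View pics/s15.png

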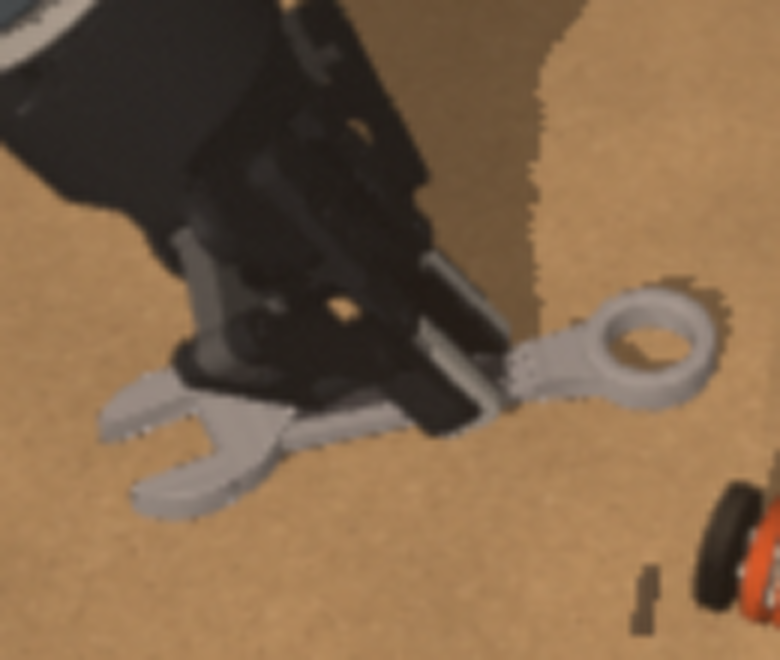

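Request:
arm_command(plan=[{"translation": [0, 0, 0], "twist": 0, "gripper": 0}, {"translation": [0, 0, 0], "twist": 0, "gripper": 0}, {"translation": [0, 0, 0], "twist": 0, "gripper": 0}, {"translation": [0, 0, 0], "twist": 0, "gripper": 0}, {"translation": [0, 0, 0], "twist": 0, "gripper": 0}])

```text
clock: 24.68
eef_pos: [512.8, -319.2, -19.2]
tcp_rot: [-2.519, -0.002, -1.53]
contact_force: [-0.4, 0.8, 9.1]
opening: 0.152
```

```bash
python3 - <<'E'
from h import *
from rig import *
go((493,-319,3),1.605)
cv2.imwrite("pics/w16.png",grab_frame("wrist"))
s=grab_frame("side");crop(s,200,280,130,110,6,"s16")
E
```

```text
t 24.68 pos [ 512.8 -319.2  -19.2] z [ 0.582  0.022 -0.813] x [ 0.041 -0.999  0.002] op 0.152 q [-0.84  0.59  2.18  1.68  0.47 -0.91] F [-0.4  0.8  9.1]
translation [-0.09  0.31 -2.96] twist 0.006904517994982484
```

View pics/w16.png

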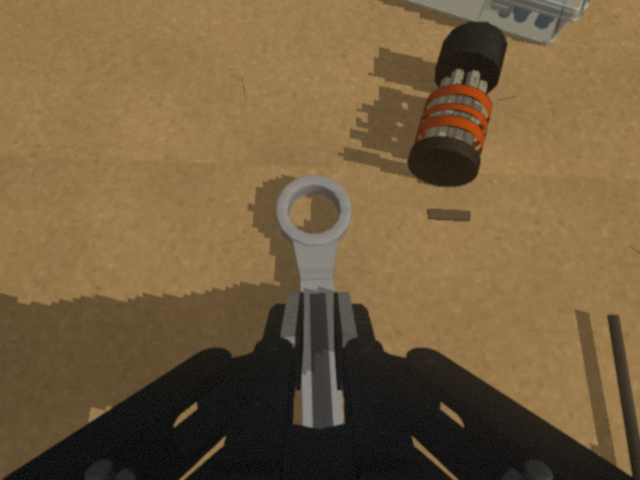

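View pics/s16.png

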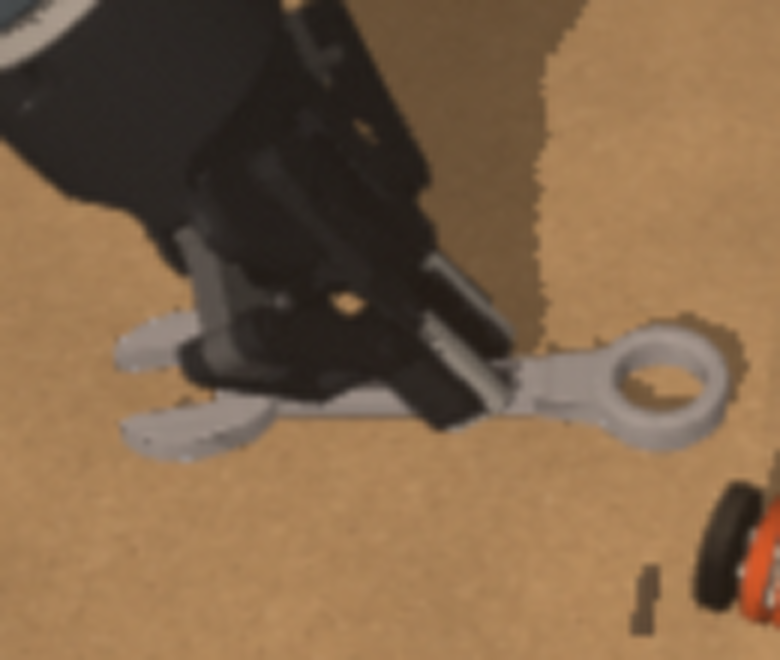

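```bash
python3 - <<'E'
from h import *
from rig import *
m=camera_model("wrist");st=sense();P=st['eef_pos'];M=R.from_euler('xyz',st['tcp_rot']).as_matrix()
ring=onz(m,314,211,10);print("ring",ring)
C=ring+52*np.array([-.999,-.04,0]);C[2]=5.5
print("C in tool",(M.T@(C-P)).round(1), "ring in tool",(M.T@(np.r_[ring[:2],5.5]-P)).round(1))
E
```

```text
ring [ 539.71555759 -316.30775258   10.        ]
C in tool [ -1.8   5.8 -34.6] ring in tool [ -1.7 -36.4  -4.3]
```

Request:
arm_command(plan=[{"translation": [0, -0.6, -0.8], "twist": 0, "gripper": 0}, {"translation": [0, -1.8, -2.5], "twist": 0, "gripper": 0}, {"translation": [0, -3.6, -5], "twist": 0, "gripper": 0}, {"translation": [0, -5.5, -8], "twist": 0, "gripper": 0}, {"translation": [0, -7, -10.5], "twist": 0, "gripper": 0}], squeeze=50)

```text
clock: 25.2
eef_pos: [507.8, -318.9, 107.8]
tcp_rot: [-2.521, -0.002, -1.53]
contact_force: [0.6, -0.1, -1.1]
opening: 0.152
```

```bash
python3 - <<'E'
from h import *
from rig import *
go((450,-250,250))
cv2.imwrite("pics/w17.png",grab_frame("wrist"))
s=grab_frame("side");crop(s,180,200,160,140,5,"s17")
E
```

```text
t 25.2 pos [ 507.8 -318.9  107.8] z [ 0.581  0.022 -0.814] x [ 0.04  -0.999  0.002] op 0.152 q [-0.85  0.31  2.16  1.11  0.53 -0.27] F [ 0.6 -0.1 -1.1]
translation [ -7.09  -3.8  -14.78] twist None
```

View pics/s17.png

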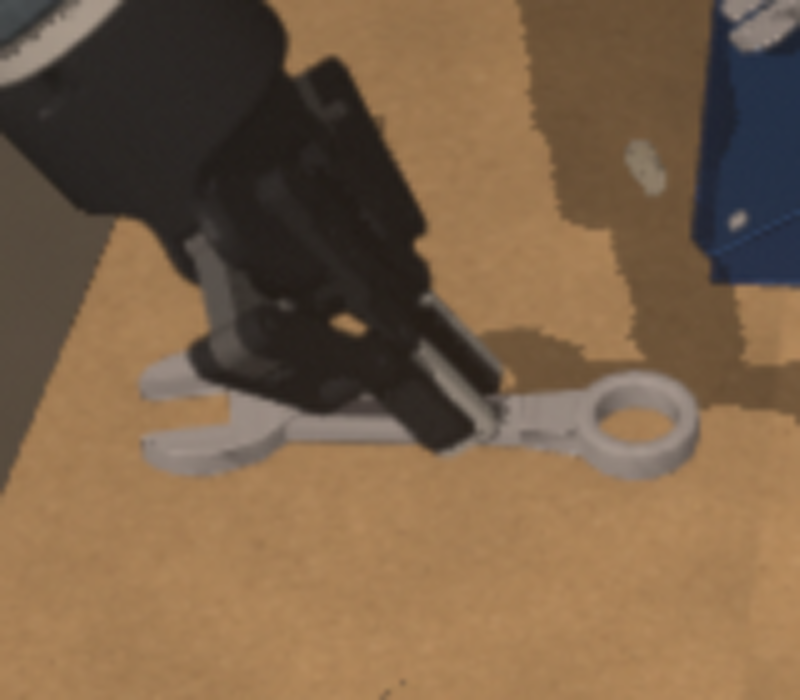

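```bash
cat >> h.py <<'E'
CT=np.array([-1.8,5.8,-34.6])
def goC(p,CT=CT):
    from rig import sense
    st=sense();M=R.from_euler('xyz',st['tcp_rot']).as_matrix()
    print("C now in rail",(RM.T@(st['eef_pos']+M@CT-RO)).round(1))
    go(rw(p)-M@CT)
E
python3 - <<'E'
from h import *
goC((-52,110,130))
goC((-52,0,150))
E
```

```text
C now in rail [-145.9 -374.   119.8]
t 25.3 pos [ 509.7 -320.9  111.2] z [ 0.586  0.018 -0.81 ] x [ 0.041 -0.999  0.008] op 0.154 q [-0.85  0.31  2.15  1.12  0.53 -0.27] F [-0.2 -0.1 -1. ]
translation [-48.3   -9.88  -0.99] twist None
C now in rail [-145.9 -374.   119.8]
t 25.3 pos [ 509.7 -320.9  111.2] z [ 0.586  0.018 -0.81 ] x [ 0.041 -0.999  0.008] op 0.154 q [-0.85  0.31  2.15  1.12  0.53 -0.27] F [-0.2 -0.1 -1. ]
translation [-37.3   -9.8   -2.96] twist None
```

Request:
arm_command(plan=[{"translation": [-37.3, -9.8, -3], "twist": 0, "gripper": 0}, {"translation": [-37.3, -9.8, -3], "twist": 0, "gripper": 0}, {"translation": [-37.3, -9.8, -3], "twist": 0, "gripper": 0}, {"translation": [-37.3, -9.8, -3], "twist": 0, "gripper": 0}, {"translation": [-37.3, -9.8, -3], "twist": 0, "gripper": 0}])

```text
clock: 25.72
eef_pos: [533.1, -116.8, 150.5]
tcp_rot: [-2.517, -0.006, -1.531]
contact_force: [-0.5, 0.5, -1.9]
opening: 0.152
```

```bash
python3 - <<'E'
from h import *
goC((-52,110,140))
E
```

```text
C now in rail [ -98.4 -170.9  134.6]
t 25.72 pos [ 533.1 -116.8  150.5] z [ 0.584  0.018 -0.811] x [ 0.04  -0.999  0.006] op 0.152 q [-0.38  0.09  2.32  1.01  0.28  0.23] F [-0.5  0.5 -1.9]
translation [-28.05  -4.89  -0.52] twist None
```

Request:
arm_command(plan=[{"translation": [-28, -4.9, -0.5], "twist": 0, "gripper": 0}, {"translation": [-28, -4.9, -0.5], "twist": 0, "gripper": 0}, {"translation": [-28, -4.9, -0.5], "twist": 0, "gripper": 0}, {"translation": [-28, -4.9, -0.5], "twist": 0, "gripper": 0}, {"translation": [-28, -4.9, -0.5], "twist": 0, "gripper": 0}])

```text
clock: 26.13
eef_pos: [539.6, -12.9, 157.7]
tcp_rot: [-2.53, -0.008, -1.531]
contact_force: [-0.3, 0.3, -2.0]
opening: 0.154
```

```bash
python3 - <<'E'
from h import *
goC((-52,110,130))
E
```

```text
C now in rail [-85.7 -67.2 134.7]
t 26.13 pos [539.6 -12.9 157.7] z [ 0.574  0.017 -0.819] x [ 0.04  -0.999  0.008] op 0.154 q [-0.06  0.04  2.33  0.33  0.16  1.15] F [-0.3  0.3 -2. ]
translation [-17.69  -3.53   0.43] twist None
```

Request:
arm_command(plan=[{"translation": [-17.7, -3.5, 0.0], "twist": 0, "gripper": 0}, {"translation": [-17.7, -3.5, 0.0], "twist": 0, "gripper": 0}, {"translation": [-17.7, -3.5, 0.0], "twist": 0, "gripper": 0}, {"translation": [-17.7, -3.5, 0.0], "twist": 0, "gripper": 0}, {"translation": [-17.7, -3.5, 0.0], "twist": 0, "gripper": 0}])

```text
clock: 26.55
eef_pos: [546.0, 67.1, 161.7]
tcp_rot: [-2.542, -0.007, -1.529]
contact_force: [0.0, 0.5, -1.7]
opening: 0.15
```

Request:
arm_command(plan=[{"translation": [-9, -1.5, 0], "twist": 0, "gripper": 0}, {"translation": [-9, -1.5, 0], "twist": 0, "gripper": 0}, {"translation": [-9, -1.5, 0], "twist": 0, "gripper": 0}, {"translation": [-9, -1.5, 0], "twist": 0, "gripper": 0}, {"translation": [-9, -1.5, 0], "twist": 0, "gripper": 0}])

```text
clock: 26.97
eef_pos: [553.6, 159.5, 168.1]
tcp_rot: [-2.544, -0.007, -1.525]
contact_force: [1.1, -0.4, -1.2]
opening: 0.15
```

```bash
python3 - <<'E'
from h import *
goC((-52,110,60))
E
```

```text
C now in rail [-62.9 104.4 132. ]
t 26.97 pos [553.6 159.5 168.1] z [ 0.562  0.02  -0.827] x [ 0.046 -0.999  0.007] op 0.15 q [ 0.41  0.1   2.23 -0.71  0.33  2.56] F [ 1.1 -0.4 -1.2]
translation [-0.54 -1.19  7.18] twist None
```

```bash
python3 - <<'E'
from fk import *
from rig import sense
s=sense();C0=R.from_euler('xyz',s['tcp_rot']).as_matrix();Off=np.diag([-1,-1,1])
for p in [(-52,110,60),(-52,110,30),(-52,110,7),(-52,95,7),(-56,60,7),(-52,-100,7)]:
    print(p,*[x.round(3) for x in ik(rw(p)-C0@CT,C0@Off.T,s['qpos'])])
E
```

```text
(-52, 110, 60) [ 0.386  0.271  2.175 -0.999  0.232  2.838] 0.0
(-52, 110, 30) [ 0.372  0.339  2.156 -1.187  0.202  3.02 ] 0.0
(-52, 110, 7) [ 0.358  0.389  2.127 -1.198  0.186  3.02 ] 0.0
(-52, 95, 7) [ 0.326  0.384  2.138 -1.223  0.167  3.02 ] 0.0
(-56, 60, 7) [ 0.252  0.375  2.162 -1.283  0.122  3.02 ] 0.0
(-52, -100, 7) [-0.115  0.37   2.179  1.57   0.084 -0.136] 0.0
```

```bash
python3 - <<'E'
from fk import *
from rig import sense
s=sense();C0=R.from_euler('xyz',s['tcp_rot']).as_matrix();Off=np.diag([-1,-1,1])
for dt in (0,-.05,.05):
  C1=Ry(-dt)@C0   # extra tilt outward
  for p in [(-56,60,75),(-56,60,50),(-56,60,30),(-56,60,15),(-56,60,5)]:
    q,c=ik(rw(p)-C1@CT,C1@Off.T,s['qpos']);pp,M=fk(q,P)
    print(dt,np.arctan2(C1[0,2],-C1[2,2]).round(3),p,q.round(2),"poserr",np.linalg.norm(pp-(rw(p)-C1@CT)).round(2),"rot",np.linalg.norm(R.from_matrix(M.T@C1@Off.T).as_rotvec()).round(3))
E
```

```text
0 0.597 (-56, 60, 75) [ 0.28  0.22  2.22 -0.84  0.18  2.6 ] poserr 0.0 rot 0.0
0 0.597 (-56, 60, 50) [ 0.27  0.28  2.21 -1.06  0.15  2.8 ] poserr 0.0 rot 0.0
0 0.597 (-56, 60, 30) [ 0.26  0.32  2.19 -1.27  0.13  3.01] poserr 0.0 rot 0.0
0 0.597 (-56, 60, 15) [ 0.26  0.36  2.17 -1.28  0.13  3.02] poserr 0.17 rot 0.012
0 0.597 (-56, 60, 5) [ 0.25  0.38  2.16 -1.28  0.12  3.02] poserr 0.27 rot 0.019
-0.05 0.547 (-56, 60, 75) [ 0.27  0.22  2.19 -0.54  0.23  2.28] poserr 0.0 rot 0.0
-0.05 0.547 (-56, 60, 50) [ 0.26  0.28  2.17 -0.64  0.19  2.38] poserr 0.0 rot 0.0
-0.05 0.547 (-56, 60, 30) [ 0.25  0.32  2.16 -0.74  0.17  2.48] poserr 0.0 rot 0.0
-0.05 0.547 (-56, 60, 15) [ 0.25  0.36  2.15 -0.84  0.15  2.58] poserr 0.0 rot 0.0
-0.05 0.547 (-56, 60, 5) [ 0.25  0.38  2.14 -0.91  0.14  2.65] poserr 0.0 rot 0.0
0.05 0.647 (-56, 60, 75) [ 0.29  0.22  2.25 -1.26  0.16  3.02] poserr 0.08 rot 0.005
0.05 0.647 (-56, 60, 50) [ 0.27  0.28  2.22 -1.28  0.14  3.02] poserr 0.43 rot 0.029
0.05 0.647 (-56, 60, 30) [ 0.26  0.32  2.19 -1.28  0.13  3.02] poserr 0.67 rot 0.046
0.05 0.647 (-56, 60, 15) [ 0.25  0.36  2.17 -1.29  0.12  3.02] poserr 0.84 rot 0.058
0.05 0.647 (-56, 60, 5) [ 0.25  0.38  2.16 -1.29  0.12  3.02] poserr 0.94 rot 0.066
```

Request:
arm_command(plan=[{"translation": [-0.4, -0.6, 2.5], "twist": 0, "gripper": 0}, {"translation": [-0.5, -1.2, 5], "twist": 0, "gripper": 0}, {"translation": [-0.5, -1.2, 7.2], "twist": 0, "gripper": 0}, {"translation": [-0.5, -1.2, 7.6], "twist": 0, "gripper": 0}, {"translation": [-0.5, -1.2, 7.6], "twist": 0, "gripper": 0}])

```text
clock: 27.38
eef_pos: [604.8, 164.6, 109.3]
tcp_rot: [-2.549, -0.009, -1.526]
contact_force: [-0.2, 0.3, -1.5]
opening: 0.155
```

```bash
python3 - <<'E'
from h import *
from rig import *
goC((-52,110,30))
s=grab_frame("side");crop(s,290,60,140,140,5,"s18")
cv2.imwrite("pics/w18.png",grab_frame("wrist"))
E
```

```text
C now in rail [-54.4 107.9  54.4]
t 27.38 pos [604.8 164.6 109.3] z [ 0.558  0.017 -0.829] x [ 0.044 -0.999  0.009] op 0.155 q [ 0.38  0.28  2.17 -1.01  0.23  2.85] F [-0.2  0.3 -1.5]
translation [-0.21 -0.29  2.44] twist None
```

View pics/s18.png

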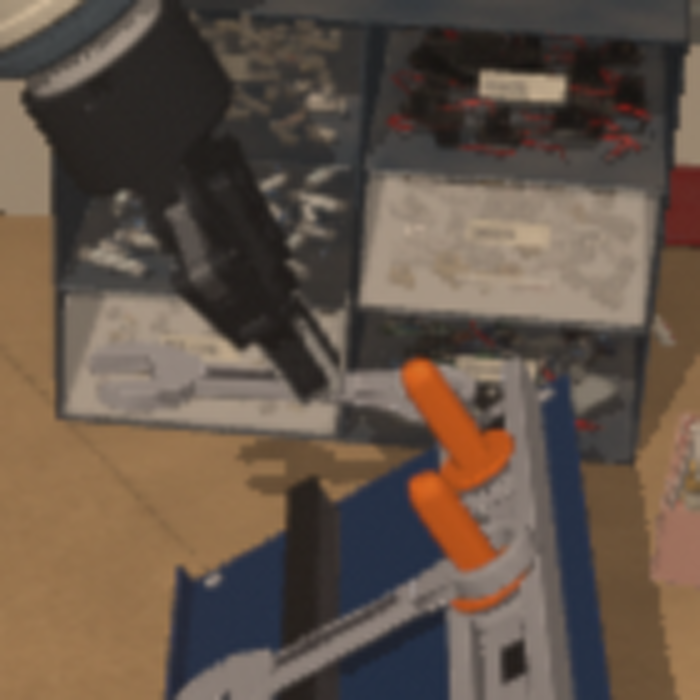

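View pics/w18.png

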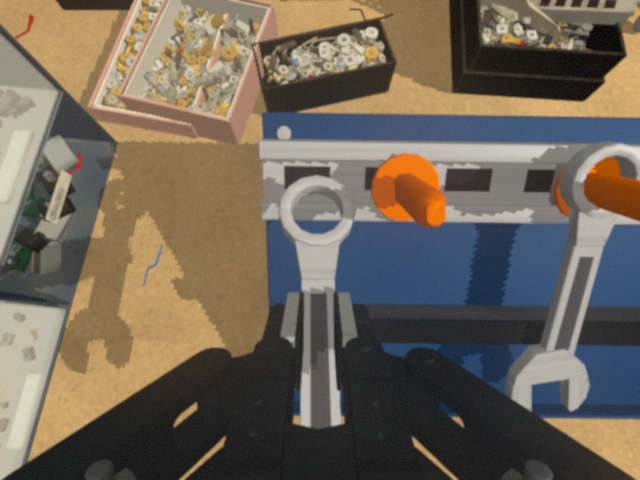

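Request:
arm_command(plan=[{"translation": [0, -0.1, 0.6], "twist": 0, "gripper": 0}, {"translation": [0, -0.15, 1.2], "twist": 0, "gripper": 0}, {"translation": [0, -0.2, 1.8], "twist": 0, "gripper": 0}, {"translation": [0, -0.25, 2.3], "twist": 0, "gripper": 0}, {"translation": [0, -0.3, 2.6], "twist": 0, "gripper": 0}], squeeze=30)

```text
clock: 27.9
eef_pos: [619.9, 165.4, 91.7]
tcp_rot: [-2.547, -0.008, -1.526]
contact_force: [-25.6, 2.1, 11.5]
opening: 0.153
```

```bash
python3 - <<'E'
from h import *
from rig import *
goC((-52,110,8))
s=grab_frame("side");crop(s,290,60,140,140,5,"s19")
E
```

```text
C now in rail [-52.2 108.2  31.3]
t 27.9 pos [619.9 165.4  91.7] z [ 0.56   0.018 -0.828] x [ 0.045 -0.999  0.008] op 0.153 q [ 0.37  0.34  2.16 -1.15  0.2   2.98] F [-25.6   2.1  11.5]
translation [-0.18 -0.06  2.33] twist None
```

View pics/s19.png

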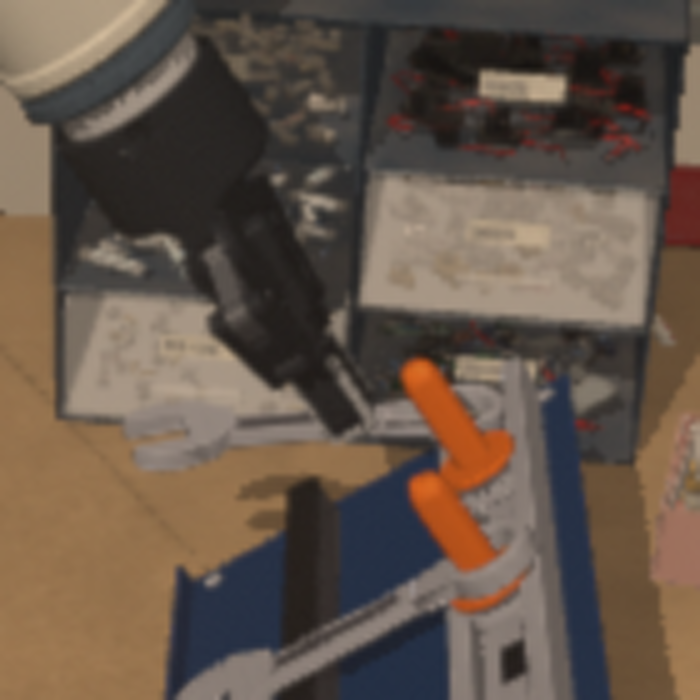

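Request:
arm_command(plan=[{"translation": [0, 0.5, 0], "twist": 0, "gripper": 0}, {"translation": [0, 0.8, 0.5], "twist": 0, "gripper": 0}, {"translation": [0, 0.8, 1.1], "twist": 0, "gripper": 0}, {"translation": [0, 0.8, 1.7], "twist": 0, "gripper": 0}, {"translation": [0, 0.8, 2.1], "twist": 0, "gripper": 0}])

```text
clock: 28.37
eef_pos: [624.5, 164.8, 75.4]
tcp_rot: [-2.562, -0.008, -1.523]
contact_force: [-18.7, 1.6, 5.7]
opening: 0.151
```

```bash
python3 - <<'E'
from h import *
from rig import *
goC((-52,110,8))
s=grab_frame("side");crop(s,290,60,140,140,5,"s20")
cv2.imwrite("pics/w20.png",grab_frame("wrist"))
E
```

```text
C now in rail [-57.3 107.3  15.4]
t 28.37 pos [624.5 164.8  75.4] z [ 0.547  0.02  -0.837] x [ 0.047 -0.999  0.008] op 0.151 q [ 0.36  0.37  2.14 -1.19  0.19  3.01] F [-18.7   1.6   5.7]
translation [-0.26 -0.56  0.72] twist None
```

View pics/s20.png

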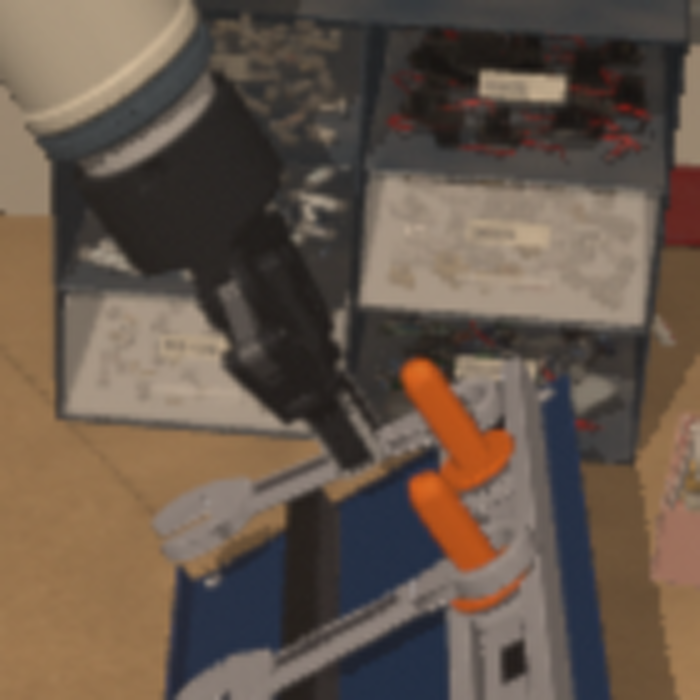

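View pics/w20.png

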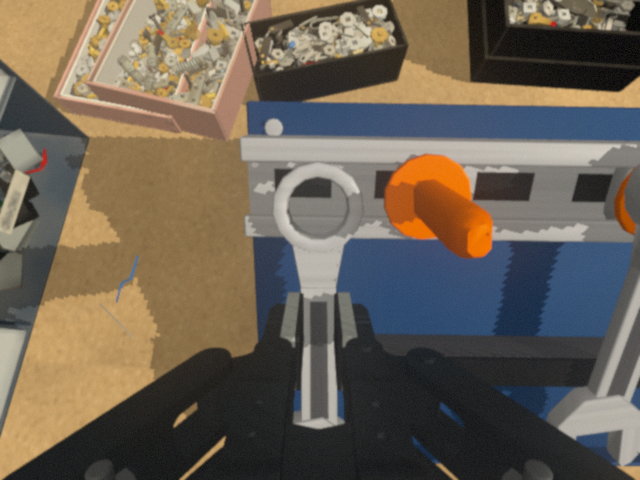

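Request:
arm_command(plan=[{"translation": [0, 0.15, 0.3], "twist": 0, "gripper": 0}, {"translation": [0, 0.2, 0.5], "twist": 0, "gripper": 0}, {"translation": [0, 0.2, 0.8], "twist": 0, "gripper": 0}, {"translation": [0, 0.2, 1.0], "twist": 0, "gripper": 0}, {"translation": [0, 0.2, 1.0], "twist": 0, "gripper": 0}])

```text
clock: 28.88
eef_pos: [626.5, 164.9, 70.8]
tcp_rot: [-2.566, -0.007, -1.521]
contact_force: [-37.4, 0.7, 37.3]
opening: 0.154
```

```bash
python3 - <<'E'
from h import *
from rig import *
goC((-52,110,8))
s=grab_frame("side");crop(s,290,60,140,140,5,"s21")
E
```

```text
C now in rail [-58.1 107.3  10.5]
t 28.88 pos [626.5 164.9  70.8] z [ 0.544  0.021 -0.839] x [ 0.05  -0.999  0.007] op 0.154 q [ 0.35  0.38  2.14 -1.2   0.18  3.01] F [-37.4   0.7  37.3]
translation [-0.26 -0.63  0.22] twist None
```

View pics/s21.png

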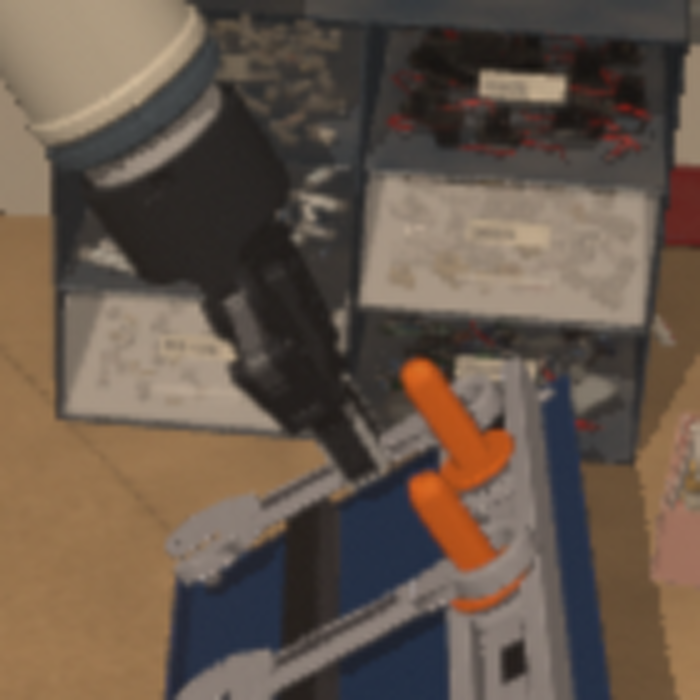

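Request:
arm_command(plan=[{"translation": [0, 0, -0.5], "twist": 0, "gripper": 0}, {"translation": [0, 0, -2], "twist": 0, "gripper": 0}, {"translation": [0, 0, -4.5], "twist": 0, "gripper": 0}, {"translation": [0, 0, -7], "twist": 0, "gripper": 0}, {"translation": [0, 0, -8], "twist": 0, "gripper": 0}], squeeze=60)

```text
clock: 29.35
eef_pos: [581.7, 163.3, 141.0]
tcp_rot: [-2.564, -0.005, -1.521]
contact_force: [1.1, -0.7, -1.9]
opening: 0.151
```

```bash
python3 - <<'E'
from h import *
from rig import *
goC((-58,60,80))
np.save("w22.npy",camera_model("wrist")['pose'])
cv2.imwrite("pics/w22.png",grab_frame("wrist"))
s=grab_frame("side");crop(s,290,60,140,140,5,"s22")
E
```

```text
C now in rail [-54.7 107.2  93.8]
t 29.35 pos [581.7 163.3 141. ] z [ 0.545  0.023 -0.838] x [ 0.05  -0.999  0.005] op 0.151 q [ 0.39  0.19  2.19 -0.72  0.28  2.55] F [ 1.1 -0.7 -1.9]
translation [4.72 0.36 1.37] twist None
```

View pics/w22.png

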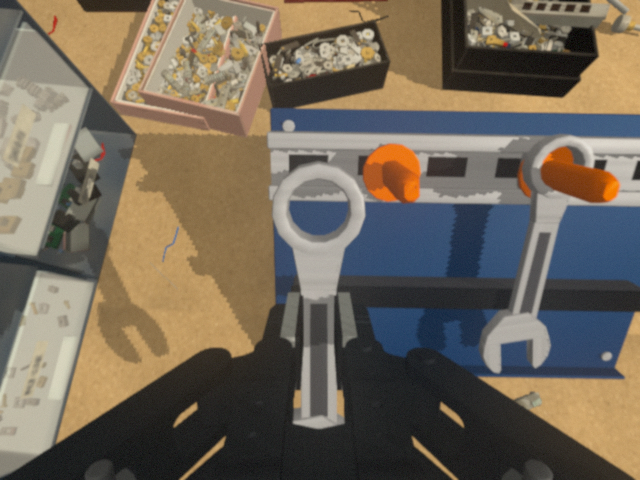

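View pics/s22.png

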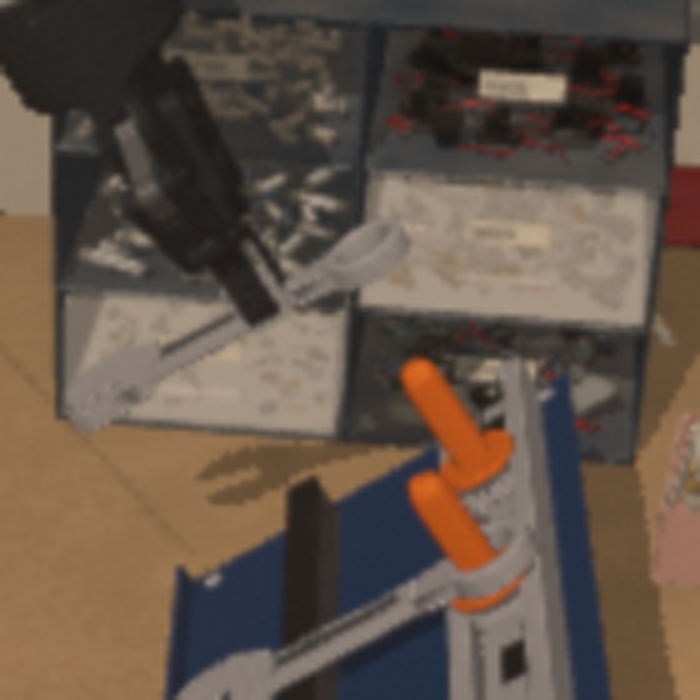

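```bash
python3 - <<'E'
from h import *
from rig import *
m=camera_model("wrist");m['pose']=np.load("w22.npy")
inv=lambda w:(RM.T@(np.asarray(w)-RO)).round(1)
pk=np.array([650,120.5,135.3]);a=inv(pk);print("peg TCP in rail at seat",a, inv([649.3,120,136.4]))
for z in(4,54,): 
  for x in(-1,0,1): print("peg pred px",x,z,proj(m,rw((x,a[1],z))).round(1))
for dep in(145,148,151):
    o,d=ray(m,319,207);print("ring rail",dep,inv(o+d*dep))
print("C",)
st=sense();M=R.from_euler('xyz',st['tcp_rot']).as_matrix()
crop(cv2.imread("pics/w22.png"),265,125,165,135,4,"w22c")
E
```

```text
peg TCP in rail at seat [ 1.5 60.5 15.9] [ 1.5 60.  17.3]
peg pred px -1 4 [391.2 171.1]
peg pred px 0 4 [391.3 169.5]
peg pred px 1 4 [391.5 167.8]
peg pred px -1 54 [409.9 187.4]
peg pred px 0 54 [410.1 185.4]
peg pred px 1 54 [410.3 183.4]
ring rail 145 [ -2.2 105.6  90.5]
ring rail 148 [ -3.  105.6  87.5]
ring rail 151 [ -3.8 105.6  84.6]
C
```

View pics/w22c.png

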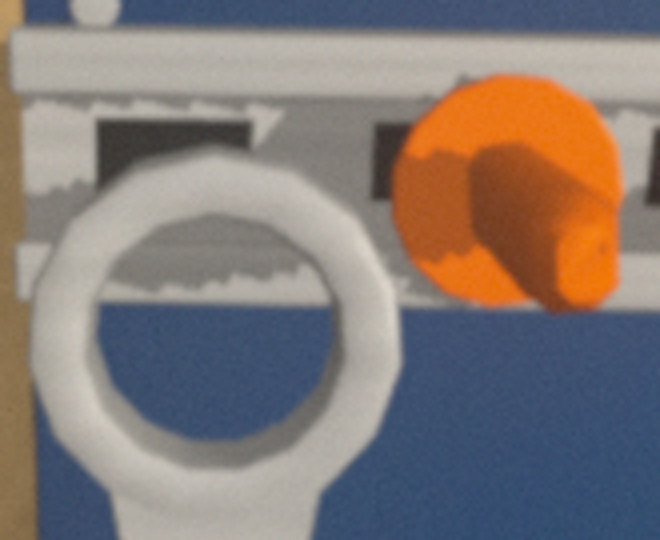

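```bash
cat >> h.py <<'E'
def dr(d):
    from rig import sense
    st=sense();M=R.from_euler('xyz',st['tcp_rot']).as_matrix();print("tool shift cm",(M.T@RM@np.array(d,float)/10).round(2),"clock",st['clock'])
E
python3 -c "
from h import *
dr((0,-45.9,0));dr((0,0,-10))"
```

```text
tool shift cm [ 4.59  0.07 -0.02] clock 29.45
tool shift cm [ 0.   -0.03  1.  ] clock 29.45
```

Request:
arm_command(plan=[{"translation": [1.5, 0.02, 0], "twist": 0, "gripper": 0}, {"translation": [3, 0.04, 0], "twist": 0, "gripper": 0}, {"translation": [4.4, 0.07, 0], "twist": 0, "gripper": 0}, {"translation": [4.6, 0.07, 0], "twist": 0, "gripper": 0}, {"translation": [4.6, 0.07, 0], "twist": 0, "gripper": 0}])

```text
clock: 29.87
eef_pos: [584.3, 116.5, 140.6]
tcp_rot: [-2.563, -0.005, -1.523]
contact_force: [0.1, 0.3, -1.4]
opening: 0.159
```

```bash
python3 - <<'E'
from h import *
from rig import *
np.save("w23.npy",camera_model("wrist")['pose'])
w=grab_frame("wrist");cv2.imwrite("pics/w23.png",w);crop(w,250,125,140,130,4,"w23c")
s=grab_frame("side");crop(s,290,60,140,140,5,"s23")
m=camera_model("wrist");m['pose']=np.load("w23.npy")
inv=lambda w:(RM.T@(np.asarray(w)-RO)).round(1)
o,d=ray(m,319.2,208.2);print("ring top rail",inv(o+d*144))
print("tip px",((proj(m,rw((-2.4,59.7,54)))-(250,125))*4).round(0),"base",((proj(m,rw((-1.5,60,4)))-(250,125))*4).round(0))
go((0,0,0))
E
```

```text
ring top rail [-1.8 58.6 90.7]
tip px [268. 261.] base [269. 188.]
t 29.97 pos [584.6 117.6 140.7] z [ 0.547  0.023 -0.837] x [ 0.049 -0.999  0.005] op 0.15 q [ 0.28  0.17  2.21 -0.59  0.23  2.34] F [ 0.4  0.1 -1.3]
translation [  8.8   57.08 -20.45] twist None
```

View pics/w23c.png

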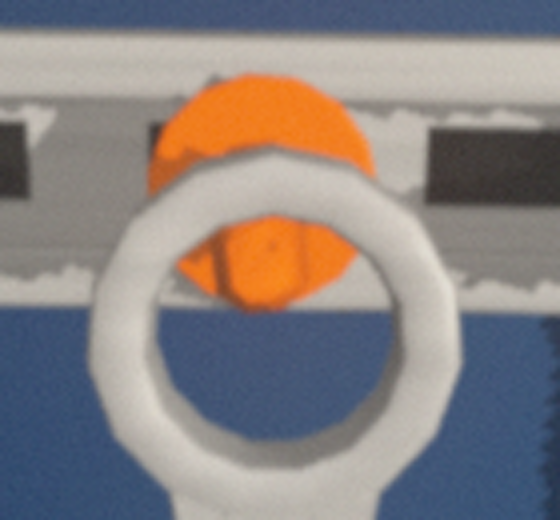

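View pics/s23.png

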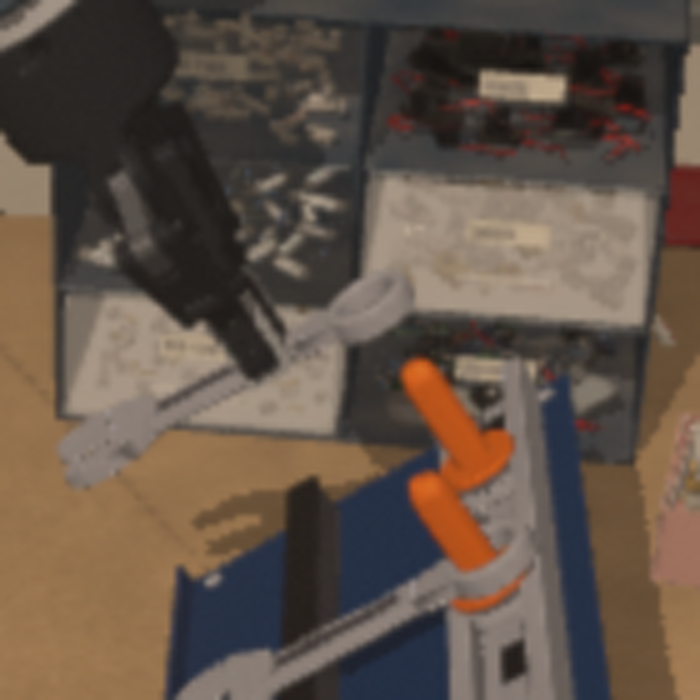

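Request:
arm_command(plan=[{"translation": [0, 0, 0.8], "twist": 0, "gripper": 0}, {"translation": [0, -0.05, 1.6], "twist": 0, "gripper": 0}, {"translation": [0, -0.07, 2.4], "twist": 0, "gripper": 0}, {"translation": [0, -0.09, 3.0], "twist": 0, "gripper": 0}, {"translation": [0, -0.09, 3.0], "twist": 0, "gripper": 0}])

```text
clock: 30.38
eef_pos: [601.8, 119.1, 115.0]
tcp_rot: [-2.564, -0.005, -1.521]
contact_force: [-0.4, -0.4, -1.7]
opening: 0.152
```

```bash
python3 - <<'E'
from h import *
from rig import *
w=grab_frame("wrist");crop(w,250,125,140,130,4,"w24c")
s=grab_frame("side");crop(s,290,60,140,140,5,"s24")
go((0,0,0))
E
```

```text
t 30.48 pos [601.6 118.9 115.8] z [ 0.546  0.023 -0.837] x [ 0.05  -0.999  0.005] op 0.149 q [ 0.27  0.25  2.2  -0.75  0.18  2.49] F [ 0.   1.  -0.1]
translation [  8.81  57.16 -23.44] twist None
```

View pics/w24c.png

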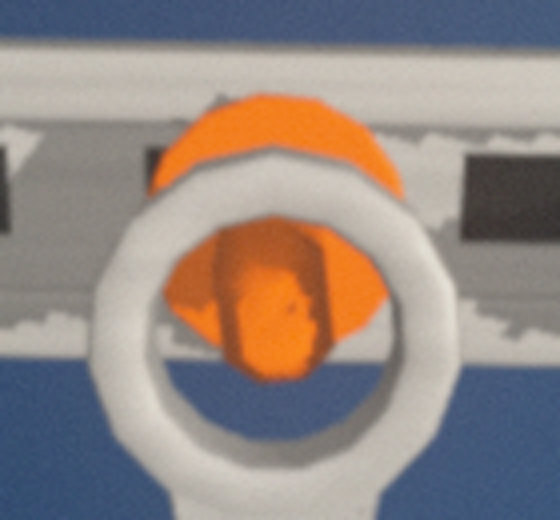

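View pics/s24.png

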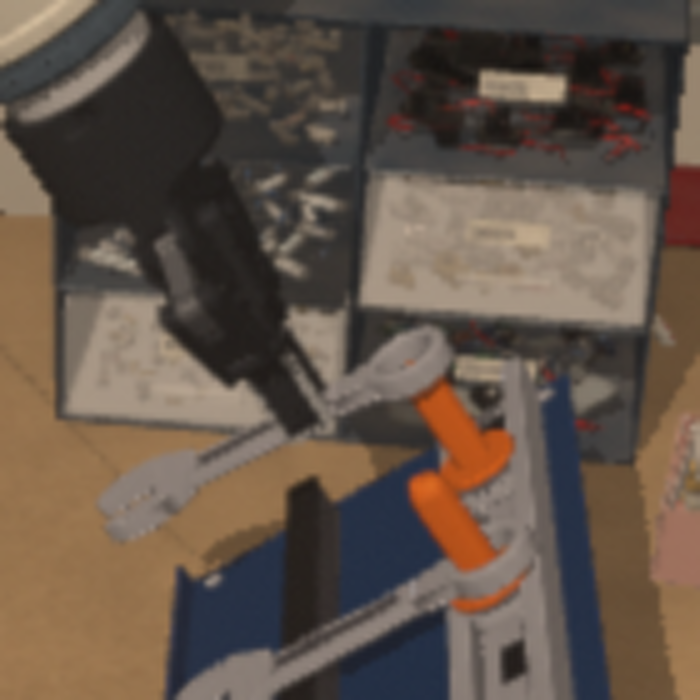

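Request:
arm_command(plan=[{"translation": [0, -0.1, 0.5], "twist": 0, "gripper": 0}, {"translation": [0, -0.12, 1.0], "twist": 0, "gripper": 0}, {"translation": [0, -0.15, 1.6], "twist": 0, "gripper": 0}, {"translation": [0, -0.17, 2.2], "twist": 0, "gripper": 0}, {"translation": [0, -0.17, 2.2], "twist": 0, "gripper": 0}])

```text
clock: 30.9
eef_pos: [615.4, 119.7, 97.8]
tcp_rot: [-2.563, -0.005, -1.52]
contact_force: [-1.1, -1.1, -2.0]
opening: 0.152
```

```bash
python3 - <<'E'
from h import *
from rig import *
w=grab_frame("wrist");crop(w,250,125,140,130,4,"w25c")
s=grab_frame("side");crop(s,290,60,140,140,5,"s25")
go((0,0,0))
E
```

```text
t 31.0 pos [615.  119.6  98.3] z [ 0.546  0.023 -0.837] x [ 0.05  -0.999  0.005] op 0.154 q [ 0.26  0.3   2.18 -0.89  0.15  2.63] F [ 0.   0.1 -1.4]
translation [  8.81  57.33 -25.63] twist None
```

View pics/w25c.png

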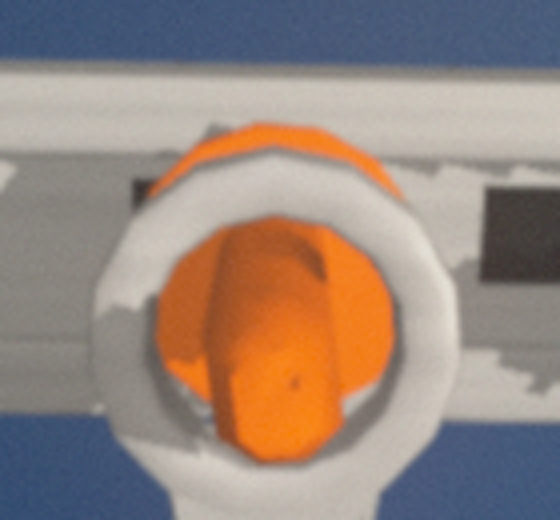

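View pics/s25.png

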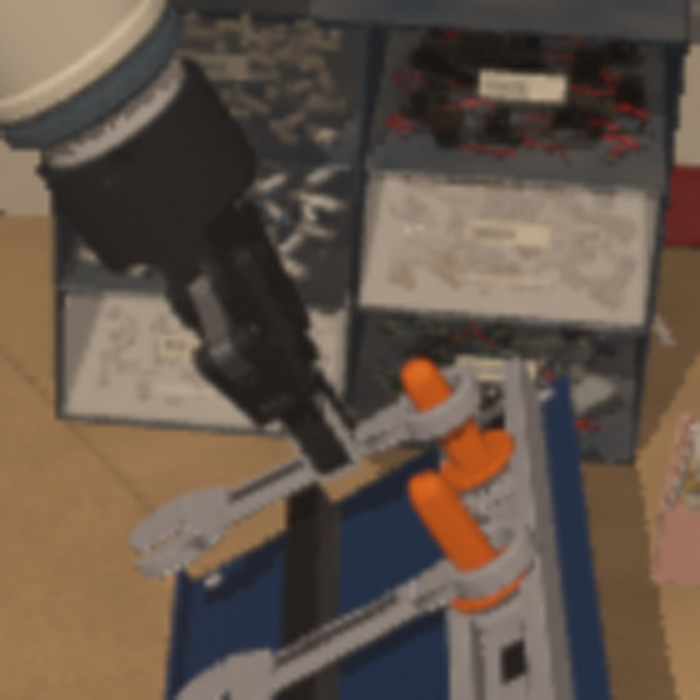

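Request:
arm_command(plan=[{"translation": [0, -0.02, 0.5], "twist": 0, "gripper": 0}, {"translation": [0, -0.04, 1.0], "twist": 0, "gripper": 0}, {"translation": [0, -0.06, 1.5], "twist": 0, "gripper": 0}, {"translation": [0, -0.06, 1.8], "twist": 0, "gripper": 0}, {"translation": [0, -0.06, 1.9], "twist": 0, "gripper": 0}])

```text
clock: 31.42
eef_pos: [626.0, 120.1, 82.8]
tcp_rot: [-2.563, -0.005, -1.521]
contact_force: [0.0, -0.5, -1.2]
opening: 0.149
```

```bash
python3 - <<'E'
from h import *
from rig import *
s=grab_frame("side");crop(s,290,60,140,140,5,"s26")
goC((-58,60,8))
E
```

```text
C now in rail [-53.1  62.5  21.5]
t 31.47 pos [625.9 120.1  82.8] z [ 0.546  0.023 -0.837] x [ 0.05  -0.999  0.005] op 0.147 q [ 0.26  0.34  2.17 -1.06  0.13  2.79] F [-1.   0.3 -1.1]
translation [0.25 0.45 1.36] twist None
```

View pics/s26.png

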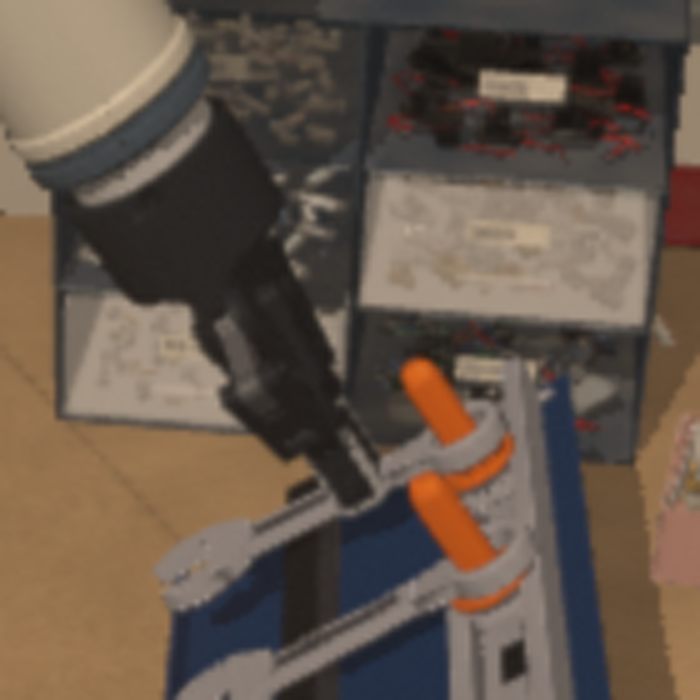

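Request:
arm_command(plan=[{"translation": [0, 0, 0.3], "twist": 0, "gripper": 0}, {"translation": [0, 0, 0.6], "twist": 0, "gripper": 0}, {"translation": [0, 0, 0.6], "twist": 0, "gripper": 0}, {"translation": [0, 0, 0.6], "twist": 0, "gripper": 0.4}, {"translation": [0, 0, 0.6], "twist": 0, "gripper": 0.45}])

```text
clock: 31.88
eef_pos: [629.3, 120.4, 78.2]
tcp_rot: [-2.563, -0.005, -1.521]
contact_force: [-0.4, -0.4, 0.3]
opening: 0.426
```

Request:
arm_command(plan=[{"translation": [0, 0, 0], "twist": 0, "gripper": 0.5}, {"translation": [0, 0, 0], "twist": 0, "gripper": 0.5}, {"translation": [0, 0, -0.5], "twist": 0, "gripper": 0.5}, {"translation": [0, 0, -2], "twist": 0, "gripper": 0.5}, {"translation": [0, 0, -5], "twist": 0, "gripper": 0.5}])

```text
clock: 32.3
eef_pos: [604.1, 118.9, 115.3]
tcp_rot: [-2.565, -0.006, -1.521]
contact_force: [0.9, -1.0, 0.1]
opening: 0.501
```

Request:
arm_command(plan=[{"translation": [0, 0, -4], "twist": 0, "gripper": 0.5}, {"translation": [0, 0, -8], "twist": 0, "gripper": 0.5}, {"translation": [0, 0, -11], "twist": 0, "gripper": 0.5}, {"translation": [0, 0, -12], "twist": 0, "gripper": 0.5}, {"translation": [0, 0, -12], "twist": 0, "gripper": 0.5}])

```text
clock: 32.72
eef_pos: [539.2, 116.7, 218.9]
tcp_rot: [-2.56, -0.005, -1.521]
contact_force: [0.4, 0.3, -0.5]
opening: 0.499
```

```bash
python3 - <<'E'
from h import *
from rig import *
np.save("w27.npy",camera_model("wrist")['pose'])
w=grab_frame("wrist");cv2.imwrite("pics/w27.png",w)
s=grab_frame("side");crop(s,300,90,120,120,6,"s27")
go((0,0,0))
E
```

```text
t 32.82 pos [539.1 116.2 215.7] z [ 0.546  0.022 -0.838] x [ 0.05  -0.999  0.006] op 0.5 q [ 0.31 -0.03  2.22 -0.36  0.42  2.12] F [ 0.8  0.1 -0.7]
translation [  8.78  57.4  -11.59] twist None
```

View pics/w27.png

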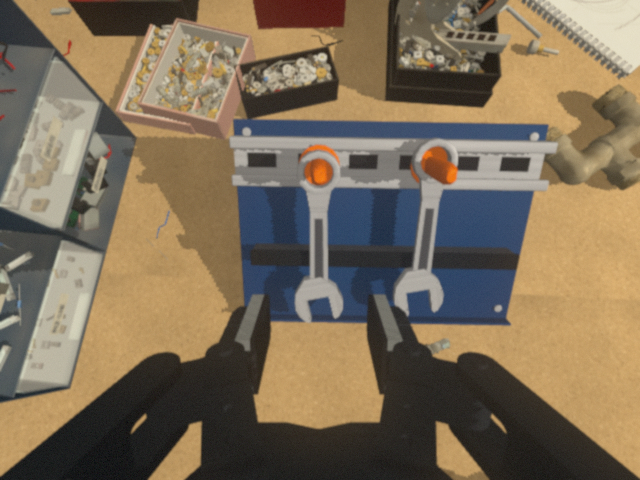

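View pics/s27.png

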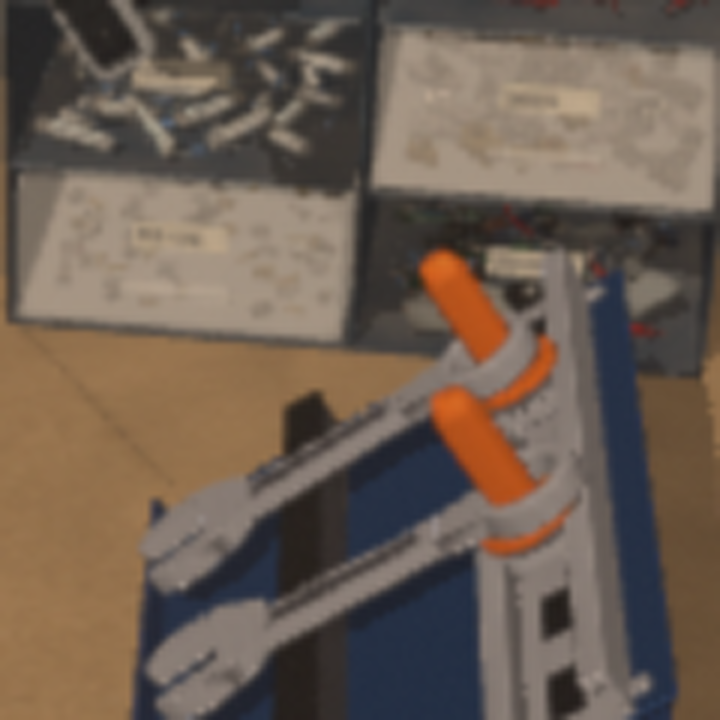

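```bash
python3 - <<'E'
from h import *
from rig import *
w=grab_frame("wrist")
crop(w,225,115,250,215,3,"w28")
a=cv2.resize(w[130:215,275:375],None,fx=7,fy=7,interpolation=cv2.INTER_CUBIC);cv2.imwrite("pics/w28c.png",a)
s=grab_frame("side");crop(s,360,125,50,60,10,"s28")
st=sense();print(st['clock'])
E
```

```text
32.9167
```

View pics/w28c.png

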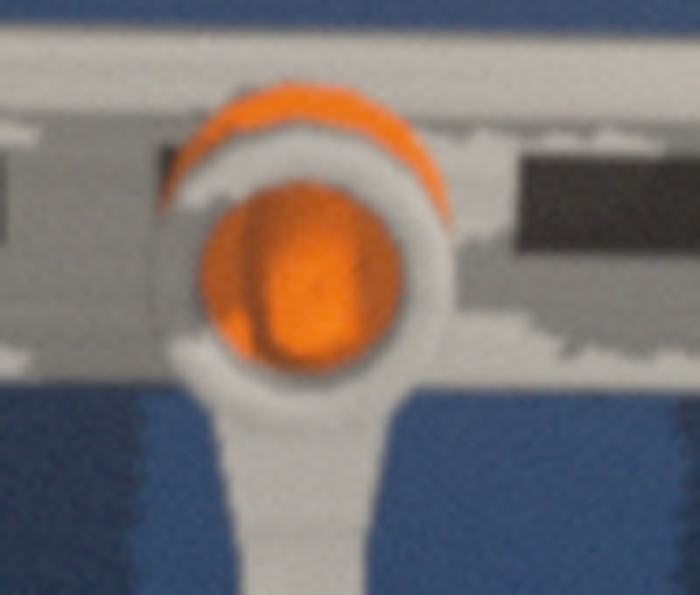

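View pics/s28.png

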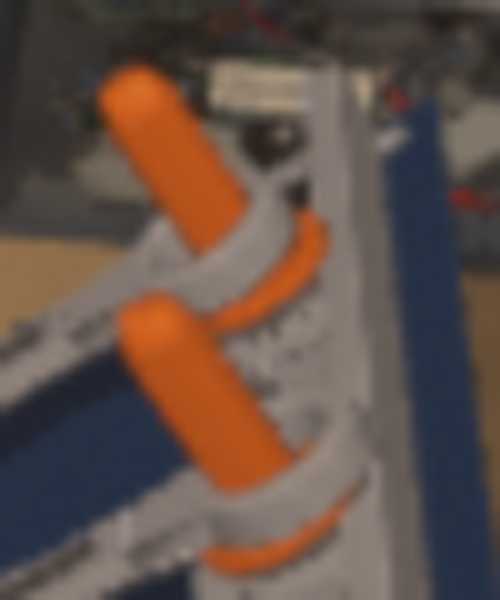

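```bash
python3 - <<'E'
from h import *
from rig import *
m=camera_model("wrist");P=m['pose']
for p in [(-6,60,15),(-6,60,25),(-2,60,4),(-2,60,54)]:
    w=rw(p);print(p,((proj(m,w)-(275,130))*7).round(0),"depth",(P[:3,:3].T@(w-P[:3,3]))[2].round(0))
S=camera_model("side")
for p in [(-6,60,15),(-6,60,4),(-2,60,4),(-2,60,0),(-2,60,54)]: print(p,((proj(S,rw(p))-(360,125))*10).round(0))
E
```

```text
(-6, 60, 15) [307. 265.] depth 299.0
(-6, 60, 25) [307. 279.] depth 290.0
(-2, 60, 4) [307. 218.] depth 308.0
(-2, 60, 54) [307. 285.] depth 261.0
(-6, 60, 15) [206. 243.]
(-6, 60, 4) [233. 283.]
(-2, 60, 4) [249. 274.]
(-2, 60, 0) [259. 288.]
(-2, 60, 54) [125.  91.]
```

```bash
python3 - <<'E'
from rig import *
import cv2
cv2.imwrite("pics/top_end.png",grab_frame("top"))
print(sense()['contact_force'],sense()['clock'])
print(job.sign_off())
E
```

```text
[-0.47436097 -0.10525488 -1.09311094] 32.9667
the job is handed in; nothing more can be done
None
```

View pics/top_end.png

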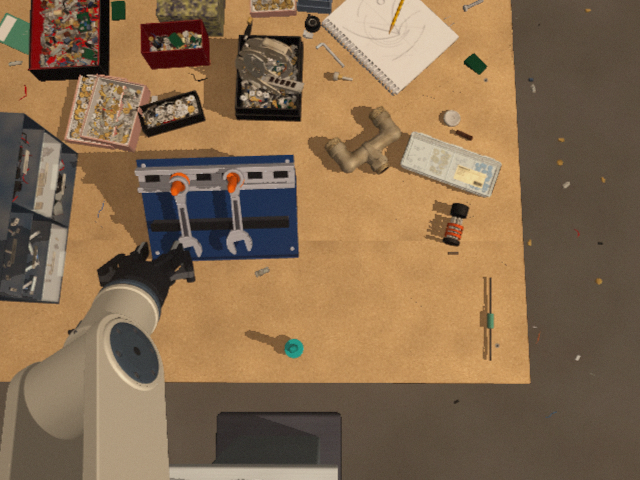

